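Fit spacer collars on the divider's drive spindle under a keeper with an unmarked thread

TASK

Fit all the loose spacer collars onto the upright spindle of the divider's drive cartridge, each fully home, the widest at the bottom and each narrower one above. A keeper arm covers the spindle: first unscrew its black T-handle (nobody noted whether the thread is left- or right-handed, so try it both ways and feel which way it gives) and swing the arm well clear. When the collars are on, swing the arm right back over the spindle and screw the T-handle fully tight again; do not disturb the jar, the cup, the brush or the wrench.

Things in the scene. Friction and masses are not known exactly. Their poses are not given: they have to be found in the camera images.
- stand: Drive cartridge, fixed: dark steel plate 240 x 130 x 16 mm (x -125 to +115, y -65 to +65 mm) with, along its x axis at y = 0, a pivot column (28 mm diameter, top at z 94 mm) at x = -90 mm, the spindle at x = 0 and the lock column (44 mm diameter, top at z 90 mm) at x = +85 mm. Origin: on the spindle's axis at table height, z up.
- spindle_foot (a point): Foot of the steel spindle: on its axis, on the top of the plate, 16 mm above the table, where the lowest collar comes to rest. The spindle is 16 mm in diameter and 70 mm tall from here, tapered over its last 6 mm. Axes as the stand's.
- keeper_pivot (a point): On the pivot axis of the keeper arm (stand x = -90 mm), at the arm's underside, 95 mm above the table. Its x axis points along the arm to the T-handle. The grey arm is 12 mm thick, 26 mm wide, and ends in a 48 mm disc 175 mm from the pivot, under the T-handle.
- keeper (a joint): Keeper arm's angle about the vertical pivot, rad: 0 = over the spindle, against its stop, T-handle over the lock column; grows counter-clockwise from above, to 1.8 at most (aside, towards the stand's +y). Little friction; stays where left. While the T-handle is screwed down it holds the arm at 0. At 1.3 and more it is well clear.
- lock_knob (a joint): T-handle angle relative to the arm, rad, positive counter-clockwise from above; 0 = tight. It unscrews one way only, which differs from start to start and cannot be seen; the other way it stops hard within 0.1. Friction about 0.1 N m; stays where left. At 2.0 either side (end of travel 2.1) it is undone; the arm is free beyond 1.6. To tighten, turn back to 0, where it stops.
- knob_grip (a point): Point to grip on the black T-handle, on its axis, 135 mm above the table. Its bar is 56 mm long (along this point's x axis), 14 mm thick (y) and 34 mm tall, from 16 mm above this point to 18 mm below; the arm's top is 28 mm below this point. It moves with the handle and the arm.
- collar_64: Widest spacer collar: plain bare-aluminium ring, outer diameter 64 mm, bore 20 mm, 14 mm thick, lying flat loose on the table at the start. Origin: centre of its underside, z along its axis.
- collar_54: Second widest spacer collar: plain bare-aluminium ring, outer diameter 54 mm, bore 20 mm, 14 mm thick, lying flat loose on the table at the start (may be absent). Origin: centre of its underside, z along its axis.
- collar_44: Third widest spacer collar: plain bare-aluminium ring, outer diameter 44 mm, bore 20 mm, 14 mm thick, lying flat loose on the table at the start (may be absent). Origin: centre of its underside, z along its axis.
- collar_34: Narrowest spacer collar: plain bare-aluminium ring, outer diameter 34 mm, bore 20 mm, 14 mm thick, lying flat loose on the table at the start (may be absent). Origin: centre of its underside, z along its axis.
- jar: Bystander: white sample jar, 56 mm diameter, 75 mm tall; origin at its underside's centre.
- cup: Bystander: open steel sample cup, 72 mm diameter, 75 mm tall; origin at its underside's centre.
- brush: Bystander: hand brush lying on the table; origin at its underside's middle, x along it.
- wrench: Bystander: wrench lying on the table; origin at its underside's middle, x along it.
There are look-alikes about, which are no part of the job. Leave any brown look-alike of the collar_54 alone. Leave any green or purple look-alike of the collar_64 alone.

How it is judged (in metres and radians):
On the way, in this order (a step that is already met when the one before it is completed fails the run):
1. the T-handle is unscrewed (at least 1.6 rad from tight) ((value of joint lock_knob above 1.6 rad or value of joint lock_knob below -1.6 rad) and value of joint keeper below 0.06 rad), for 0.2 s.
2. the keeper arm is swung at least 1.2 rad aside (value of joint keeper above 1.2 rad), for 0.2 s.
3. all collars present are on the spindle, home, widest at the bottom (horizontal distance between each of collar_64, collar_54, collar_44, collar_34 and spindle_foot below 0.005 m and angle between each of collar_64, collar_54, collar_44, collar_34's own z axis and vertical below 0.08 rad and z of collar_64 in the frame of spindle_foot between -0.003 and 0.003 m and linear speed of each of collar_64, collar_54, collar_44, collar_34 below 0.03 m/s and z of collar_54 in the frame of spindle_foot between 0.011 and 0.017 m and z of each of collar_54, collar_44, collar_34 in the frame of collar_64 above 0.01 m and z of collar_44 in the frame of spindle_foot between 0.011 and 0.031 m and z of each of collar_44, collar_34 in the frame of collar_54 above 0.01 m and z of collar_34 in the frame of spindle_foot between 0.011 and 0.045 m and z of collar_34 in the frame of collar_44 above 0.01 m), for 0.3 s.
4. the keeper arm is back over the spindle (value of joint keeper below 0.06 rad), for 0.2 s.
At the end, for the whole second after the job is handed in: All collars present are threaded on the spindle, level, at rest and fully home (within 3 mm in height, 5 mm sideways), each above every wider one; the keeper arm is within 0.06 rad of its closed stop and the T-handle within 0.2 rad of tight (all of step 3 and value of joint keeper below 0.06 rad and value of joint lock_knob between -0.2 and 0.2 rad); the robot touches nothing.
It fails at once if the jar is disturbed (moved more than 30 mm) (distance of jar from where it was at the start of the episode above 0.03 m).
It fails at once if the cup is disturbed (moved more than 30 mm) (distance of cup from where it was at the start of the episode above 0.03 m).
It fails at once if the brush is disturbed (moved more than 30 mm) (distance of brush from where it was at the start of the episode above 0.03 m).
It fails at once if the wrench is disturbed (moved more than 30 mm) (distance of wrench from where it was at the start of the episode above 0.03 m).
Of collar_54, collar_44, collar_34 only 2 to 3 are there at a start; the rules pass over those that are not, and their reading is None.
At some moment in a run one of collar_64, collar_54, collar_44, collar_34 may be knocked a few centimetres aside while the robot is not near it.
Once in a run the grip may slacken for a moment while it holds something.
It also fails if it takes over 208 s, if anything falls off the work surface, if the arm or the gripper's body presses on something with over 40 N, if the wrist force passes 120 N, or if a joint passes its speed limit or range.

ROBOT

A 7-joint arm with a two-finger parallel gripper is mounted at the origin on the work surface. World frame = base frame: x ahead of the robot, y to its left, z up, the work surface at z = 0. Lengths are in m, angles in degrees, forces in N, time in s.
With the tool pointing down it reaches from about 0.425 to 0.875 m from the base axis. Payload 4.7 kg.
Tool frame: the origin (TCP) lies at the very end of the fingers, on their centre line; the grasp point (between the pads) lies 19 mm behind it; z points along the fingers, y is the line along which they close (so a half turn about z gives the same grasp; the last joint's range is limited). The gripper opens to 87 mm and grips with 3 to 60 N. Pads are 19 mm wide; open, the fingers measure 117 mm over their backs; the gripper's body (75 mm by 190 mm) begins 51 mm behind the grasp point.
Start: joints at [78.043, 18.392, -4.016, 83.108, 1.295, 78.541, -3.26], TCP at [0.144, -0.634, 0.223] pointing down, gripper open.
Joint ranges: [-163.93, 163.93], [-17.29, 119.83], [-79.2, 71.16], [3.27, 140.29], [-89.18, 269.18], [5.43, 117.66], [-154.24, 154.24]. Speed limits (degrees/s): [147.25, 147.25, 180, 180, 180, 180, 180].

INTERFACE

Orientations are given as [roll, pitch, yaw] about the fixed x, y, z axes, in that order (R = Rz(yaw) Ry(pitch) Rx(roll)).
In Python, from cell import get_obs, eyes, env gives the robot as it stands.
- The arm moves only by the tool servo_tool, never from a script. Its argument "series" is a list that holds one entry, the list of rows, each a list of 7 numbers: the shift along the tool's x, y, z in units of 300 mm (1.0 is 300 mm), then the turn, a rotation vector about the tool's x, y, z in units of pi rad (1.0 is pi rad), then the opening, from 0 (shut) to 1 (fully open). In form: [[[tx, ty, tz, wx, wy, wz, gripper], ...]]. A call has 1 to 12 rows; each row is the pose to reach, as a shift and turn from the pose commanded when the call began, along the tool's axes at that moment, turning the shorter way round; what a row does not reach only later rows make up. A row lasts 1/12 s, in which the tool goes at most 41.7 mm and 7.16 degrees, less where a joint would pass 70% of its speed; a pose out of reach is approached as far as the arm can. A call with a number of a shift or a turn outside -1 to 1 is refused whole. A call with a gripper value outside its range is refused whole. The fingers move at their own pace and stop on an object; "grip_force" is the grip in N (left out, the last holds). Time passes only in rows, so rows that repeat a pose let the fingers close. It gives the time, the measured TCP pose, the force, the opening and the grip force at its end, in the units of the state.
- get_obs(): the state, without advancing time (a new reading comes with each control period).
- eyes.read_camera(name): name is "side" or "top"; returns a dict with "frame" (480x640x3 uint8, red, green, blue), "depth" (480x640 float32, m along the optical axis (not along the pixel's ray), 0 where there is no reading), "fx", "fy", "cx", "cy" (pixels), "origin" and "rotation" of the camera in the world. Camera axes: x right, y down, z forward; pixel columns grow to the right and rows downward; lengths in m; the calibration is good to about 2 mm. A picture is of the moment at which its call begins.
- env.sign_off(): hands the job in; it is judged then, once.
The state is a dict: "time_s": time; "qpos": joint angles; "joint_velocities": joint speeds; "effort": joint torques, N m; "tool_pos": TCP position; "tool_rot": TCP orientation; "force": force on the tool from outside, world axes, zero at the start; "wrist_torque": the same for the moment, N m; "grip_width": finger opening in m; "grasp_force": force on a finger pad.
Only numpy, scipy, OpenCV 4.12 (cv2) and the standard library are available. Lean on these libraries where they do the work, as an engineer would, in place of code of your own. Each camera call takes 0.05 s, during which the arm holds its last target. There are 200 camera calls.

## Working session

There is one attempt and no reset: what is moved stays moved. The work goes in short steps, Python scripts to look and compute and a tool call to move; the robot and the scene stay as the last step left them, time stands still between calls to the robot, and variables do not carry over. Pictures are saved under pics/ and viewed, at most 14 in all, crops included, and the job is handed in when it is done.

Besides the shell and the picture viewer there is one more tool, called after "Call:" by a JSON object that holds its "op" and its "data". servo_tool: Moves the arm, as the interface text tells. Shifts and turns lie within -1 to 1; 1 stands for 300 mm of shift or pi rad of turn. Its arguments: {"type":"object","properties":{"series":{"type":"array"},"grip_force":{"type":"number"}},"required":["series"]}

```bash
ls; mkdir -p pics
python3 - <<'E'
from cell import get_obs, eyes, env
import cv2,numpy as np
for n in ("top","side"):
    c=eyes.read_camera(n)
    cv2.imwrite(f"pics/{n}0.png",c["frame"][:,:,::-1]); np.savez(f"{n}0.npz",**c)
    print(n,c["fx"],c["fy"],c["cx"],c["cy"],c["origin"],np.round(c["rotation"],3).tolist(),c["depth"].min(),c["depth"].max())
print(get_obs())
E
```

```text
pics
top 486.6544591699198 486.6544591699198 322.847166544006 236.2029849666783 [ 0.38560361 -0.02202456  1.18209851] [-172.074, -0.212, -90.607] 0.0 2.118275
side 494.63989390929385 494.63989390929385 317.5437612429863 233.96338828488743 [ 0.45124479 -0.909841    0.94770957] [-133.316, 0.195, -6.361] 0.0 3.590075
{'time_s': 0.1, 'qpos': array([78.04173191, 18.43531043, -4.01604955, 83.16582357,  1.29652261,
       78.54061169, -3.25872403]), 'joint_velocities': array([-0.05439016, -0.07575152, -0.02979333, -0.24006786,  0.09329661,
       -0.07651279, -0.00316624]), 'effort': array([-2.74800709e-05, -4.92570913e+01, -4.05625524e-01, -3.13400245e+01,
       -6.41582930e-02,  3.94450827e-02,  7.95676988e-05]), 'tool_pos': array([ 0.14347501, -0.63347901,  0.22158361]), 'tool_rot': array([-1.79903570e+02,  6.65459018e-03,  1.27698934e+01]), 'force': array([-0.82884647,  0.17609773,  0.98948314]), 'wrist_torque': array([ 0.03336529,  0.02011931, -0.0242416 ]), 'grasp_force': 0.0, 'grip_width': 0.08722998625645255}
```

View pics/top0.png

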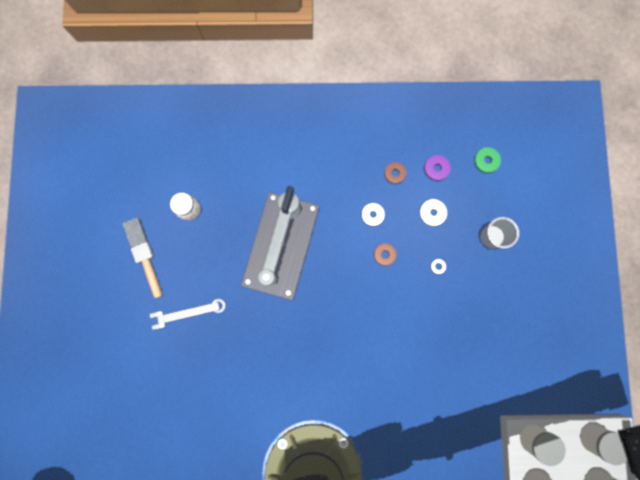

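View pics/side0.png

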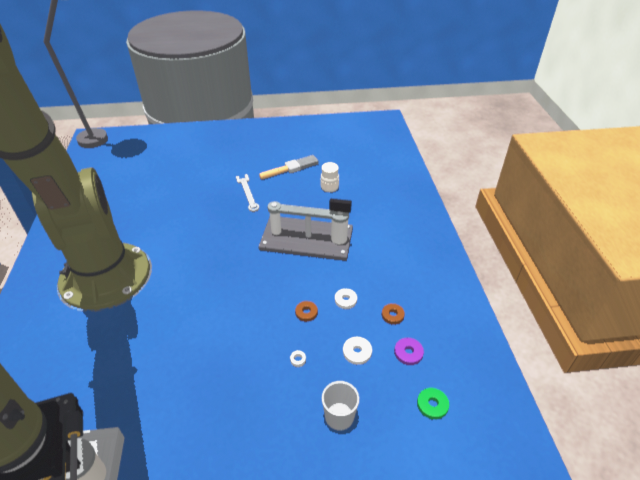

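The candidate collars in the top view:
- **Bare-aluminium rings (wanted):** (434,212), the widest, plus (373,214) and (439,266).
- **Look-alikes (leave):** brown at (396,173) and (385,254), purple at (437,168), green at (488,160).
- **Bystanders:** jar (184,206), cup (500,233), brush (142,258), wrench (188,314).

Next I'll measure positions.

```bash
cat > h.py <<'E'
from cell import get_obs, eyes, env
import cv2,numpy as np
from scipy.spatial.transform import Rotation as R
def cam(n): 
    c=eyes.read_camera(n); c["Rm"]=R.from_euler('xyz',c["rotation"],degrees=True).as_matrix() if np.size(c["rotation"])==3 else np.array(c["rotation"]); return c
def plane(c,uv,z):
    uv=np.atleast_2d(uv).astype(float)
    d=np.c_[(uv[:,0]-c["cx"])/c["fx"],(uv[:,1]-c["cy"])/c["fy"],np.ones(len(uv))]@c["Rm"].T
    o=np.array(c["origin"]); return o+d*((z-o[2])/d[:,2])[:,None]
def blobs(c,mask,z,amin=40):
    n,l,s,ce=cv2.connectedComponentsWithStats(mask.astype(np.uint8),connectivity=8)
    out=[]
    for i in range(1,n):
        if s[i,4]<amin: continue
        k=max(cv2.findContours((l==i).astype(np.uint8),cv2.RETR_EXTERNAL,cv2.CHAIN_APPROX_NONE)[0],key=len)[:,0]
        P=plane(c,k,z); e=cv2.fitEllipse((P[:,:2]*1000).astype(np.float32)) if len(P)>5 else None
        out.append((ce[i].round(0),s[i,4],e))
    return out
def rings(c,z=0.014):
    hsv=cv2.cvtColor(c["frame"],cv2.COLOR_RGB2HSV)
    m=(hsv[...,1]<70)&(hsv[...,2]>150)
    for uv,a,e in blobs(c,m,z):
        if e and 20<max(e[1])<80: print(uv,a,"ctr mm",np.round(e[0],1),"axes",np.round(e[1],1))
def shot(name,n="top",box=(0,0,640,480),k=1):
    c=cam(n);x0,y0,x1,y1=box
    cv2.imwrite(f"pics/{name}.png",cv2.resize(c["frame"][y0:y1,x0:x1,::-1],None,fx=k,fy=k,interpolation=cv2.INTER_CUBIC)); return c
E
python3 - <<'E'
from h import *
for n in ("top","side"):
    c=cam(n); print(n); rings(c)
    hsv=cv2.cvtColor(c["frame"],cv2.COLOR_RGB2HSV); f=c["frame"]
    if n=="top":
        print("black", [(uv,a,e) for uv,a,e in blobs(c,(f.max(2)<45)&(np.arange(480)[:,None]<300),0.151)])
        print("plate corners", [plane(c,p,.016).round(4).tolist() for p in [(272,198),(313,208),(248,282),(289,293)]])
        print("pivot",plane(c,(266,277),.107).round(4))
a=cam("top")["frame"][150:320,230:460,::-1]; b=cam("side")["frame"][190:270,255:365,::-1]
cv2.imwrite("pics/c1.png",cv2.resize(a,None,fx=3.4,fy=3.4,interpolation=2)); cv2.imwrite("pics/c2.png",cv2.resize(b,None,fx=6,fy=6,interpolation=2))
E
```

```text
top
[184. 206.] 611 ctr mm [626.4 309.5] axes [58.4 76.5]
[433. 212.] 573 ctr mm [ 604.9 -297.9] axes [65.2 66.1]
[373. 214.] 406 ctr mm [ 601.7 -150.5] axes [55.  55.9]
[500. 233.] 498 ctr mm [ 553.6 -464.7] axes [74.4 77.1]
[388. 251.] 69 ctr mm [ 503.1 -176.7] axes [52.1 52.9]
[438. 266.] 163 ctr mm [ 473.  -304.4] axes [35.1 35.4]
black []
plate corners [[[0.6435, 0.0953, 0.016]], [[0.6176, -0.0048, 0.016]], [[0.4394, 0.1517, 0.016]], [[0.4122, 0.0539, 0.016]]]
pivot [[0.4457 0.0987 0.107 ]]
side
[136. 249.] 48 ctr mm [69.3 72.2] axes [16.1 36. ]
[345. 298.] 352 ctr mm [ 599.9 -157.5] axes [52.7 60.9]
[ 68. 295.] 74 ctr mm [-71.1 -70.3] axes [22.  27.6]
[357. 350.] 619 ctr mm [ 603.1 -304.6] axes [62.8 69.3]
[298. 358.] 187 ctr mm [ 471.2 -311.2] axes [33.3 39.7]
[340. 401.] 549 ctr mm [ 549.4 -413.9] axes [74.5 77.2]
```

View pics/c1.png

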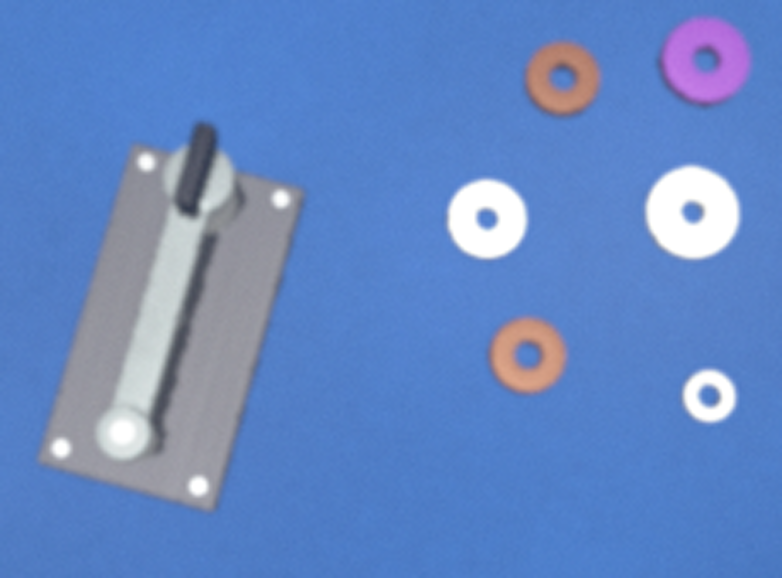

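The crop shows collar_64 at (434,212), collar_54 at (373,214) and collar_34 at (439,266), all matching in diameter. The plate runs from (270,193) to (293,299), with the T-bar at (288,200) lying along the arm.

Run:
```python
from h import *
c=cam("top"); f=c["frame"]; hsv=cv2.cvtColor(f,cv2.COLOR_RGB2HSV)
# white screws
from scipy import ndimage as nd
S=[]
for (u,v) in [(272,197),(313,208),(248,282),(288,293)]:
    w=f[v-6:v+7,u-6:u+7].astype(float).min(2); w=np.clip(w-w.max()*.75,0,None)
    yy,xx=nd.center_of_mass(w); S.append((u-6+xx,v-6+yy))
P=plane(c,S,.018)[:,:2]*1000; print(P.round(1)); ctr=P.mean(0); d=(P[0]+P[1]-P[2]-P[3])/2; 
yaw=np.arctan2(d[1],d[0]); ex=np.array([np.cos(yaw),np.sin(yaw)]); ey=np.array([-ex[1],ex[0]])
print("sizes",np.linalg.norm(d),np.linalg.norm(P[0]-P[1]),np.linalg.norm(P[2]-P[3]),"yaw",np.degrees(yaw))
sp=ctr+5*ex; print("spindle",sp,"pivot",sp-90*ex,"lock",sp+85*ex)
# plate mask
sub=np.zeros((480,640),bool); sub[180:310,235:325]=1
m=(sub&(hsv[...,1]<110)).astype(np.uint8)
# black bar
k=sub&(f.max(2)<75); 
for uv,a,e in blobs(c,k,.151,15): print("bar",uv,a,e)
print("pivot cap px check", plane(c,(230+123/3.4,150+432/3.4),.107)[:,:2]*1000)
s=cam("side"); g=s["frame"]; sub=np.zeros((480,640),bool); sub[190:225,320:360]=1
for uv,a,e in blobs(s,sub&(g.max(2)<75),.145,15): print("sidebar",uv,a,e)
```

```text
[[644.8  93.7]
 [617.1  -2.8]
 [440.9 152.7]
 [413.4  56.4]]
sizes 212.14745137540973 100.34952300408054 100.15805045768994 yaw -16.172337338534476
spindle [533.85500621  73.62368489] pivot [447.41646174  98.69115443] lock [615.49140933  49.94885254]
pivot cap px check [[445.60030711  98.26068383]]
sidebar [340. 206.] 223 ((610.4434204101562, 33.41830062866211), (44.455360412597656, 60.423519134521484), 67.19386291503906)
```

```bash
cat >> h.py <<'E'
def go(x,y,z,yaw,o=None):
    """world target mm, deg -> tool shift (units 300mm) and tool z turn (units pi)"""
    o=o or get_obs(); Rt=R.from_euler('xyz',o["tool_rot"],degrees=True); d=np.array([x,y,z])/1000-o["tool_pos"]
    T=R.from_euler('xyz',[180,0,yaw],degrees=True); w=(Rt.inv()*T).as_rotvec()/np.pi
    n=max(np.linalg.norm(d)*1000/41.7,np.linalg.norm(w)*180/7.16)
    print("shift",np.round(Rt.inv().apply(d)/.3,4).tolist(),"turn",np.round(w,4).tolist(),"rows %.1f"%n)
E
python3 - <<'E'
from h import *
go(390,-290,250,-11); go(615.5,50,250,-11)
c=cam("top"); g=c["frame"].max(2); print(np.round(g[182:216:2,278:300:2]))
E
```

```text
shift [1.0543, -0.9365, -0.0918] turn [-0.0001, 0.0, 0.132] rows 10.2
shift [2.0378, -1.8757, -0.0916] turn [-0.0001, 0.0, 0.132] rows 19.9
[[208 210 210 210 210 211 212 211 210 207 208]
 [209 208 209 207 208 205 205 208 210 210 209]
 [208 209 208 209 194 142 144 174 203 209 208]
 [209 207 207 207 166  99  97 115 187 210 209]
 [210 208 209 203 140  96  99  97 177 210 209]
 [206 209 207 190 114  99 100  93 178 210 207]
 [173 189 200 165 103 101  93  93 170 204 208]
 [152 177 192 144  97 103  87 105 175 195 201]
 [167 194 189 124 101 101  84 127 196 199 195]
 [176 198 178 111 100  96  86 166 203 203 181]
 [180 200 155 102 101  91 107 185 206 205 171]
 [177 194 134 101 102  82 133 201 208 208 162]
 [166 181 113 103  99  85 167 209 214 201 147]
 [154 155 104 101  91 111 202 215 211 172 136]
 [155 170 113  85  82 141 225 206 172 142 141]
 [159 193 158 104  85 139 197 152 139 144 137]
 [160 203 204 194 165 186 174 142 147 145 140]]
```

Call:
{"op": "servo_tool", "data": {"series": [[[0.45,-0.45,-0.04,0,0,0.07,1],[0.9,-0.9,-0.08,0,0,0.16,1],[0.95,-0.95,-0.09,0,0,0.16,1],[0.95,-0.95,-0.09,0,0,0.16,1],[0.95,-0.95,-0.09,0,0,0.16,1],[0.95,-0.95,-0.09,0,0,0.16,1],[0.95,-0.95,-0.09,0,0,0.16,1],[0.95,-0.95,-0.09,0,0,0.16,1],[0.95,-0.95,-0.09,0,0,0.16,1],[0.95,-0.95,-0.09,0,0,0.16,1],[0.95,-0.95,-0.09,0,0,0.16,1],[0.95,-0.95,-0.09,0,0,0.16,1]]]}}

```text
time_s: 1.45
tool_pos: [0.3597, -0.2916, 0.2502]
tool_rot: [179.9, -0.1, -15.8]
force: [-0.3, -0.4, 0.3]
grip_width: 0.0871
grasp_force: 0.0
```

Run:
```python
from h import *
o=get_obs(); print(o["qpos"].round(1),o["tool_pos"],o["tool_rot"]); go(615.5,50,250,-16)
```

```text
[ 55.9  -4.7 -19.  105.4  -1.5  79.  -68.5] [ 0.35973312 -0.29157523  0.25015443] [ 1.79921895e+02 -5.38641773e-02 -1.57740787e+01]
shift [0.5109, -1.3275, -0.0008] turn [0.0004, -0.0003, 0.0013] rows 10.2
```

Call:
{"op": "servo_tool", "data": {"series": [[[0.2,-0.4,0,0,0,0,1],[0.38,-0.9,0,0,0,0,1],[0.4,-0.95,0,0,0,0,1],[0.4,-0.95,0,0,0,0,1],[0.4,-0.95,0,0,0,0,1],[0.4,-0.95,0,0,0,0,1],[0.4,-0.95,0,0,0,0,1],[0.4,-0.95,0,0,0,0,1],[0.4,-0.95,0,0,0,0,1],[0.4,-0.95,0,0,0,0,1],[0.4,-0.95,0,0,0,0,1]]]}}

```text
time_s: 2.37
tool_pos: [0.5521, -0.0549, 0.249]
tool_rot: [179.9, 0.1, -16.2]
force: [-0.4, -1.1, -0.1]
grip_width: 0.0871
grasp_force: 0.0
```

Call:
{"op": "servo_tool", "data": {"series": [[[0.11,-0.3775,0,0,0,0,1],[0.11,-0.3775,0,0,0,0,1],[0.11,-0.3775,0,0,0,0,1],[0.11,-0.3775,0,0,0,0,1],[0.11,-0.3775,0,0,0,0,1],[0.11,-0.3775,0,0,0,0,1],[0.11,-0.3775,0,0,0,0,1]]]}}

```text
time_s: 2.95
tool_pos: [0.6153, 0.044, 0.2494]
tool_rot: [179.9, -0.0, -16.3]
force: [0.6, -0.1, 0.8]
grip_width: 0.0868
grasp_force: 0.0
```

Run:
```python
from h import *
o=get_obs(); print(o["qpos"].round(1),o["tool_pos"],o["tool_rot"]); go(615.5,50,116,-16.2)
s=shot("k1","side",(240,100,440,270),4)
```

```text
[  25.7   17.9  -40.4   84.7   11.7   81.7 -121.3] [0.61531823 0.04403572 0.24941857] [ 1.79872905e+02 -1.22752413e-02 -1.62829517e+01]
shift [-0.0051, -0.0202, 0.4447] turn [0.0007, -0.0001, -0.0005] rows 3.2
```

View pics/k1.png

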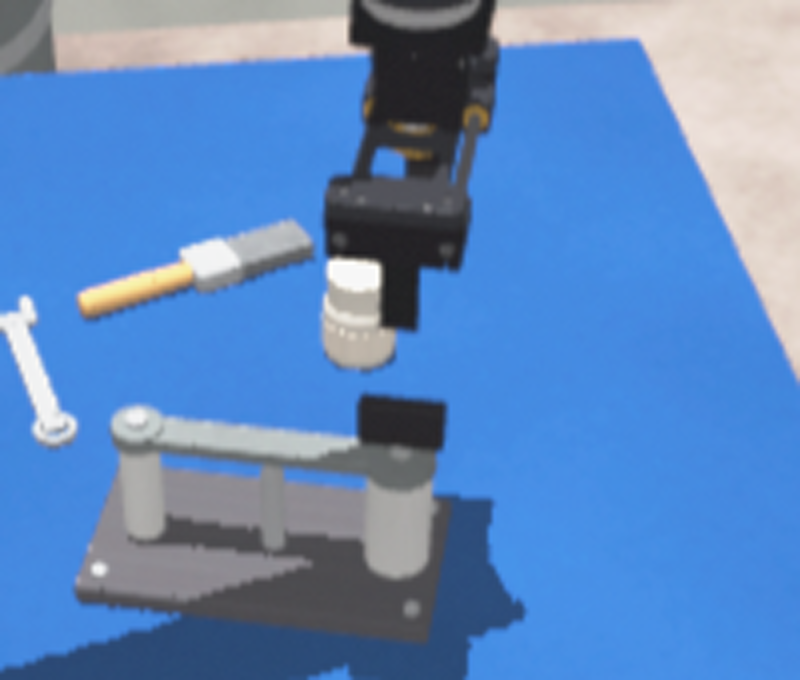

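The view shows the gripper above the T-bar with the fingers straddling it, crop (402,420). I'll descend and grip.

Call:
{"op": "servo_tool", "data": {"series": [[[-0.005,-0.02,0.12,0,0,0,1],[-0.005,-0.02,0.24,0,0,0,1],[-0.005,-0.02,0.34,0,0,0,1],[-0.005,-0.02,0.4,0,0,0,1],[-0.005,-0.02,0.443,0,0,0,1],[-0.005,-0.02,0.443,0,0,0,0.5],[-0.005,-0.02,0.443,0,0,0,0.3],[-0.005,-0.02,0.443,0,0,0,0.1],[-0.005,-0.02,0.443,0,0,0,0.1],[-0.005,-0.02,0.443,0,0,0,0.1],[-0.005,-0.02,0.443,0,0,0,0.1],[-0.005,-0.02,0.443,0,0,0,0.1]]], "grip_force": 25}}

```text
time_s: 4.0
tool_pos: [0.6162, 0.0537, 0.1173]
tool_rot: [-180.0, -0.1, -16.0]
force: [0.4, 0.1, 0.3]
grip_width: 0.048
grasp_force: 0.0
```

Call:
{"op": "servo_tool", "data": {"series": [[[0,0,0,0,0,0,0.1],[0,0,0,0,0,0,0.1],[0,0,0,0,0,0,0.1],[0,0,0,0,0,0,0.1]]]}}

```text
time_s: 4.33
tool_pos: [0.6157, 0.0533, 0.1166]
tool_rot: [179.9, 0.0, -16.0]
force: [-2.4, -3.7, 2.9]
grip_width: 0.0219
grasp_force: 2.4
```

Call:
{"op": "servo_tool", "data": {"series": [[[0,0,0,0,0,0,0.1],[0,0.007,0,0,0,0,0.1],[0,0.008,0,0,0,0,0.1],[0,0.008,0,0,0,0,0.1],[0,0.008,0,0,0,0,0.1],[0,0.008,0,0,0,0,0.1],[0,0.008,0,0,0,0,0.1],[0,0.008,0,0,0,0,0.1]]]}}

```text
time_s: 5.0
tool_pos: [0.6146, 0.0497, 0.1165]
tool_rot: [179.8, 0.1, -16.1]
force: [-3.9, -5.2, 3.1]
grip_width: 0.014
grasp_force: 25.0
```

```bash
python3 -c "
from h import *
o=get_obs(); print({k:(v.round(2) if hasattr(v,'round') else v) for k,v in o.items()})"
```

```text
{'time_s': 5.0, 'qpos': array([  24.23,   23.17,  -39.11,   94.32,   15.63,   68.19, -124.6 ]), 'joint_velocities': array([-0.03, -0.05,  0.04,  0.01,  0.01,  0.01, -0.1 ]), 'effort': array([ -2.77, -43.12, -10.04, -29.13,  -1.02,  -1.81,   0.17]), 'tool_pos': array([0.61, 0.05, 0.12]), 'tool_rot': array([ 1.7984e+02,  5.0000e-02, -1.6100e+01]), 'force': array([-3.9 , -5.19,  3.15]), 'wrist_torque': array([-1.03,  0.8 , -0.16]), 'grasp_force': 25.00042830593884, 'grip_width': 0.013957400565713457}
```

Call:
{"op": "servo_tool", "data": {"series": [[[0,0,0,0,0,-0.02,0.1],[0,0,0,0,0,-0.04,0.1],[0,0,0,0,0,-0.06,0.1],[0,0,0,0,0,-0.06,0.1],[0,0,0,0,0,-0.06,0.1]]]}}

```text
time_s: 5.42
tool_pos: [0.6138, 0.0489, 0.1164]
tool_rot: [179.8, 0.2, -5.4]
force: [-5.8, -4.8, 4.7]
grip_width: 0.0163
grasp_force: 27.5
```

```bash
python3 -c "
from h import *
o=get_obs(); print({k:(v.round(2) if hasattr(v,'round') else v) for k,v in o.items() if k in('tool_rot','force','wrist_torque','effort')})"
```

```text
{'effort': array([ -3.73, -42.11, -11.31, -29.34,  -0.88,  -2.68,   0.77]), 'tool_rot': array([179.8 ,   0.19,  -5.42]), 'force': array([-5.83, -4.83,  4.75]), 'wrist_torque': array([-1.3 ,  1.28, -0.73])}
```

CCW meets a hard stop: the pads were wedged open to 16.3 mm and torque rose. Trying CW.

Call:
{"op": "servo_tool", "data": {"series": [[[0,0,0,0,0,0.03,0.1],[0,0,0,0,0,0.06,0.1],[0,0,0,0,0,0.09,0.1],[0,0,0,0,0,0.12,0.1],[0,0,0,0,0,0.13,0.1],[0,0,0,0,0,0.13,0.1]]]}}

```text
time_s: 5.92
tool_pos: [0.6151, 0.0504, 0.1165]
tool_rot: [179.9, -0.0, -28.7]
force: [-1.4, -4.4, 2.2]
grip_width: 0.0143
grasp_force: 25.0
```

```bash
python3 -c "
from h import *
o=get_obs(); print({k:(v.round(2) if hasattr(v,'round') else v) for k,v in o.items() if k in('qpos','tool_rot','force','wrist_torque','effort')})"
```

```text
{'qpos': array([  22.53,   22.64,  -36.9 ,   94.37,   14.54,   67.88, -136.47]), 'effort': array([ -2.4 , -44.31,  -9.15, -29.11,  -1.01,  -1.14,  -0.29]), 'tool_rot': array([ 1.7991e+02, -3.0000e-02, -2.8690e+01]), 'force': array([-1.41, -4.39,  2.17]), 'wrist_torque': array([-0.84,  0.43, -0.06])}
```

CW gives freely, at about 0.1 N m, so it unscrews CW. I'll release and re-grip half a turn round so the wrist has room.

Call:
{"op": "servo_tool", "data": {"series": [[[0,0,0,0,0,0,1],[0,0,0,0,0,0,1],[0,0,0,0,0,0,1],[0,0,0,0,0,0,1],[0,0,0,0,0,0,1],[0,0,0,0,0,0,1],[0,0,-0.05,0,0,0,1],[0,0,-0.1,0,0,0,1],[0,0,-0.17,0,0,0,1],[0,0,-0.17,0,0,0,1]]]}}

```text
time_s: 6.75
tool_pos: [0.6176, 0.0521, 0.1718]
tool_rot: [-179.8, -0.3, -28.6]
force: [0.7, 0.5, 0.8]
grip_width: 0.0722
grasp_force: 0.0
```

Call:
{"op": "servo_tool", "data": {"series": [[[0,0,0,0,0,-0.45,1],[0,0,0,0,0,-0.45,1],[0,0,0,0,0,-0.45,1],[0,0,0,0,0,-0.45,1],[0,0,0,0,0,-0.45,1],[0,0,0,0,0,-0.45,1],[0,0,0,0,0,-0.45,1],[0,0,0,0,0,-0.45,1],[0,0,0,0,0,-0.45,1],[0,0,0,0,0,-0.45,1],[0,0,0,0,0,-0.45,1],[0,0,0,0,0,-0.45,1]]]}}

```text
time_s: 7.75
tool_pos: [0.615, 0.0515, 0.167]
tool_rot: [-180.0, -0.0, 52.7]
force: [-0.2, 0.6, -0.3]
grip_width: 0.0872
grasp_force: 0.0
```

Call:
{"op": "servo_tool", "data": {"series": [[[0,0,0,0,0,-0.45,1],[0,0,0,0,0,-0.45,1],[0,0,0,0,0,-0.45,1],[0,0,0,0,0,-0.45,1],[0,0,0,0,0,-0.45,1],[0,0,0,0,0,-0.45,1],[0,0,0,0,0,-0.45,1],[0,0,0,0,0,-0.45,1],[0,0,0,0,0,-0.45,1],[0,0,0,0,0,-0.45,1],[0,0,0,0,0,-0.45,1],[0,0,0,0,0,-0.45,1]]]}}

```text
time_s: 8.75
tool_pos: [0.6151, 0.0514, 0.167]
tool_rot: [180.0, -0.0, 133.7]
force: [0.5, 0.3, -0.0]
grip_width: 0.0871
grasp_force: 0.0
```

```bash
python3 -c "
from h import *
o=get_obs(); print(o['qpos'].round(1)); go(615.2,50.2,116.5,151.3)"
```

```text
[ 42.5  31.4 -67.3  90.6  29.4  77.9  15.6]
shift [-0.0032, -0.0024, 0.1684] turn [0.0001, -0.0002, -0.0978] rows 2.5
```

Call:
{"op": "servo_tool", "data": {"series": [[[-0.003,-0.002,0,0,0,-0.04,1],[-0.003,-0.002,0,0,0,-0.08,1],[-0.003,-0.002,0,0,0,-0.098,1],[-0.003,-0.002,0.05,0,0,-0.098,0.8],[-0.003,-0.002,0.1,0,0,-0.098,0.6],[-0.003,-0.002,0.15,0,0,-0.098,0.5],[-0.003,-0.002,0.168,0,0,-0.098,0.4],[-0.003,-0.002,0.168,0,0,-0.098,0.1],[-0.003,-0.002,0.168,0,0,-0.098,0.1],[-0.003,-0.002,0.168,0,0,-0.098,0.1],[-0.003,-0.002,0.168,0,0,-0.098,0.1],[-0.003,-0.002,0.168,0,0,-0.098,0.1]]], "grip_force": 25}}

```text
time_s: 9.75
tool_pos: [0.6158, 0.0505, 0.118]
tool_rot: [180.0, 0.1, 151.0]
force: [-0.2, -0.4, -0.1]
grip_width: 0.0348
grasp_force: 0.0
```

Call:
{"op": "servo_tool", "data": {"series": [[[0,0,0,0,0,0,0.1],[0,0,0,0,0,0,0.1],[0,0,0,0,0,0,0.1],[0,0,0,0,0,0,0.1],[0,0,0,0,0,0,0.1],[0,0,0,0,0,0,0.1],[0,0,0,0,0,0,0.1],[0,0,0,0,0,0,0.1]]]}}

```text
time_s: 10.42
tool_pos: [0.6154, 0.0501, 0.1174]
tool_rot: [-180.0, 0.0, 151.0]
force: [-0.7, -0.3, 2.7]
grip_width: 0.014
grasp_force: 25.0
```

```bash
python3 -c "
from h import *
o=get_obs(); print(o['qpos'].round(1),o['force'],o['wrist_torque']); go(615.2,50.2,116.5,49)"
```

```text
[ 43.1  35.9 -68.5  93.7  34.5  74.6  29.6] [-0.7179029  -0.30239751  2.70267638] [-0.16731203  0.06115527 -0.08233731]
shift [0.0007, 0.0, 0.0029] turn [-0.0, 0.0001, 0.5666] rows 14.2
```

Call:
{"op": "servo_tool", "data": {"series": [[[0,0,0,0,0,0.03,0.1],[0,0,0,0,0,0.06,0.1],[0,0,0,0,0,0.09,0.1],[0,0,0,0,0,0.12,0.1],[0,0,0,0,0,0.15,0.1],[0,0,0,0,0,0.18,0.1],[0,0,0,0,0,0.21,0.1],[0,0,0,0,0,0.24,0.1],[0,0,0,0,0,0.27,0.1],[0,0,0,0,0,0.3,0.1],[0,0,0,0,0,0.3,0.1]]]}}

```text
time_s: 11.33
tool_pos: [0.6149, 0.0506, 0.1173]
tool_rot: [-180.0, 0.0, 96.9]
force: [-2.4, 0.9, 2.4]
grip_width: 0.014
grasp_force: 25.0
```

Call:
{"op": "servo_tool", "data": {"series": [[[0,0,0,0,0,0.03,0.1],[0,0,0,0,0,0.06,0.1],[0,0,0,0,0,0.09,0.1],[0,0,0,0,0,0.12,0.1],[0,0,0,0,0,0.15,0.1],[0,0,0,0,0,0.18,0.1],[0,0,0,0,0,0.21,0.1],[0,0,0,0,0,0.24,0.1],[0,0,0,0,0,0.26,0.1],[0,0,0,0,0,0.26,0.1],[0,0,0,0,0,0.26,0.1],[0,0,0,0,0,0.26,0.1]]]}}

```text
time_s: 12.33
tool_pos: [0.6144, 0.0514, 0.1173]
tool_rot: [-179.9, 0.0, 50.5]
force: [-5.2, 1.3, 6.4]
grip_width: 0.0136
grasp_force: 25.0
```

```bash
python3 -c "
from h import *
o=get_obs(); print(o['qpos'].round(1),o['force'],o['wrist_torque'],o['tool_pos'],o['tool_rot'])
import numpy as np
p=np.array([447.4,98.7])
for a in (0,.3,.6,.9,1.2,1.5,1.75):
  t=np.radians(-16.17)+a; print(a,p+175*np.array([np.cos(t),np.sin(t)]),49+np.degrees(a))"
```

```text
[ 31.2  26.  -48.8  94.   20.5  69.5 -61.6] [-5.22421171  1.26814956  6.4160028 ] [ 0.16567947  1.10954161 -0.08323501] [0.61437959 0.0514165  0.11730664] [-1.79885144e+02  3.60305617e-02  5.04674910e+01]
0 [615.47693585  49.96455464] 49.0
0.3 [622.37233868 101.81138155] 66.1887338539247
0.6 [613.63798362 153.38027801] 83.37746770784939
0.9 [590.05408457 200.06474809] 100.5662015617741
1.2 [553.72732101 237.69460712] 117.75493541569878
1.5 [507.90265453 262.90849185] 134.94366926962348
1.75 [465.39594249 272.77224378] 149.26761414789405
```

```bash
cat >> h.py <<'E'
def arc(a0,a1,n,r=175,turn=True):
    """keeper swing rows from angle a0 to a1, shift relative to now"""
    o=get_obs(); Rt=R.from_euler('xyz',o["tool_rot"],degrees=True); t0=np.radians(-16.17)
    f=lambda a: r*np.array([np.cos(t0+a),np.sin(t0+a),0])
    for a in np.linspace(a0,a1,n+1)[1:]:
        print([*np.round(Rt.inv().apply(f(a)-f(a0))/300,3).tolist(),0,0,round(-(a-a0)/np.pi,3) if turn else 0])
E
python3 -c "
from h import *
arc(0,0.9,11)"
```

```text
[0.043, -0.021, 0.0, 0, 0, np.float64(-0.026)]
[0.084, -0.045, 0.0, 0, 0, np.float64(-0.052)]
[0.123, -0.072, 0.0, 0, 0, np.float64(-0.078)]
[0.16, -0.103, 0.0, 0, 0, np.float64(-0.104)]
[0.194, -0.136, 0.0, 0, 0, np.float64(-0.13)]
[0.225, -0.172, 0.0, 0, 0, np.float64(-0.156)]
[0.253, -0.211, 0.0, 0, 0, np.float64(-0.182)]
[0.278, -0.252, 0.0, 0, 0, np.float64(-0.208)]
[0.3, -0.294, 0.0, 0, 0, np.float64(-0.234)]
[0.318, -0.338, 0.0, 0, 0, np.float64(-0.26)]
[0.332, -0.384, 0.001, 0, 0, np.float64(-0.286)]
```

Call:
{"op": "servo_tool", "data": {"series": [[[0.043,-0.021,0,0,0,-0.026,0.1],[0.084,-0.045,0,0,0,-0.052,0.1],[0.123,-0.072,0,0,0,-0.078,0.1],[0.16,-0.103,0,0,0,-0.104,0.1],[0.194,-0.136,0,0,0,-0.13,0.1],[0.225,-0.172,0,0,0,-0.156,0.1],[0.253,-0.211,0,0,0,-0.182,0.1],[0.278,-0.252,0,0,0,-0.208,0.1],[0.3,-0.294,0,0,0,-0.234,0.1],[0.318,-0.338,0,0,0,-0.26,0.1],[0.332,-0.384,0,0,0,-0.286,0.1],[0.332,-0.384,0,0,0,-0.286,0.1]]]}}

```text
time_s: 13.33
tool_pos: [0.5874, 0.2026, 0.1167]
tool_rot: [-179.8, -0.0, 102.3]
force: [-4.7, -1.9, 4.0]
grip_width: 0.0154
grasp_force: 2.5
```

```bash
python3 -c "
from h import *
o=get_obs(); print(o['qpos'].round(1),o['force'],o['wrist_torque'],o['tool_pos'],o['tool_rot'])
arc(0.9,1.7,10)"
```

```text
[ 23.7  31.6 -60.   93.   28.4  72.3 -29.2] [-4.68330102 -1.89984608  3.98713084] [-0.49601644  0.93136854  0.04295137] [0.5873928  0.20256858 0.11672839] [-1.79782201e+02 -1.11162506e-04  1.02326962e+02]
[0.042, -0.02, 0.0, 0, 0, np.float64(-0.025)]
[0.083, -0.043, 0.0, 0, 0, np.float64(-0.051)]
[0.121, -0.07, 0.0, 0, 0, np.float64(-0.076)]
[0.157, -0.099, 0.0, 0, 0, np.float64(-0.102)]
[0.191, -0.131, 0.0, 0, 0, np.float64(-0.127)]
[0.222, -0.166, 0.001, 0, 0, np.float64(-0.153)]
[0.25, -0.203, 0.001, 0, 0, np.float64(-0.178)]
[0.275, -0.243, 0.001, 0, 0, np.float64(-0.204)]
[0.297, -0.284, 0.001, 0, 0, np.float64(-0.229)]
[0.316, -0.327, 0.001, 0, 0, np.float64(-0.255)]
```

The grip slackened momentarily (2.5 N), so I'll let it re-close before going on.

Call:
{"op": "servo_tool", "data": {"series": [[[0,0,0,0,0,0,0.1],[0,0,0,0,0,0,0.1],[0,0,0,0,0,0,0.1],[0,0,0,0,0,0,0.1],[0,0,0,0,0,0,0.1],[0,0,0,0,0,0,0.1],[0,0,0,0,0,0,0.1],[0,0,0,0,0,0,0.1]]], "grip_force": 25}}

```text
time_s: 14.0
tool_pos: [0.589, 0.1996, 0.1166]
tool_rot: [-179.8, 0.1, 101.9]
force: [-6.3, -2.9, 4.4]
grip_width: 0.014
grasp_force: 25.0
```

Call:
{"op": "servo_tool", "data": {"series": [[[0.042,-0.02,0,0,0,-0.025,0.1],[0.083,-0.043,0,0,0,-0.05,0.1],[0.121,-0.07,0,0,0,-0.076,0.1],[0.157,-0.1,0,0,0,-0.102,0.1],[0.191,-0.131,0,0,0,-0.127,0.1],[0.222,-0.166,0,0,0,-0.153,0.1],[0.25,-0.203,0,0,0,-0.178,0.1],[0.275,-0.243,0,0,0,-0.204,0.1],[0.297,-0.284,0,0,0,-0.229,0.1],[0.316,-0.327,0,0,0,-0.255,0.1],[0.316,-0.327,0,0,0,-0.255,0.1],[0.316,-0.327,0,0,0,-0.255,0.1]]]}}

```text
time_s: 15.0
tool_pos: [0.475, 0.2709, 0.1166]
tool_rot: [-179.7, 0.1, 147.8]
force: [-1.9, -5.8, 3.5]
grip_width: 0.0139
grasp_force: 25.0
```

```bash
python3 -c "
from h import *
o=get_obs(); print(o['qpos'].round(1),o['force'],o['wrist_torque'],o['tool_pos'],o['tool_rot'])"
```

```text
[ 27.8  29.  -74.7 103.5  29.8  71.1   2.3] [-1.861902   -5.84907845  3.47585475] [-1.20325614  0.33565502 -0.03636   ] [0.47504117 0.27090521 0.11663004] [-1.79746446e+02  1.20753756e-01  1.47771599e+02]
```

Call:
{"op": "servo_tool", "data": {"series": [[[0,0,0,0,0,0,0.9],[0,0,0,0,0,0,0.9],[0,0,0,0,0,0,0.9],[0,0,0,0,0,0,0.9],[0,0,0,0,0,0,0.9],[0,0,0,0,0,0,0.9],[0,0,-0.1,0,0,0,0.9],[0,0,-0.2,0,0,0,0.9],[0,0,-0.3,0,0,0,0.9],[0,0,-0.35,0,0,0,0.9],[0,0,-0.35,0,0,0,0.9]]]}}

```text
time_s: 15.92
tool_pos: [0.4769, 0.2752, 0.2258]
tool_rot: [179.7, 0.2, 147.6]
force: [0.5, 0.7, -0.3]
grip_width: 0.0752
grasp_force: 0.0
```

```bash
python3 -c "
from h import *
o=get_obs(); print(o['qpos'].round(1)); go(540,0,220,60); go(605,-298,120,40)"
```

```text
[ 30.9  20.8 -76.8  95.7  20.7  79.7   8.8]
shift [-0.6691, -0.6618, 0.0184] turn [0.0022, -0.0003, 0.4867] rows 12.2
shift [-1.3831, -1.386, 0.3509] turn [0.0022, -0.0007, 0.5978] rows 15.0
```

Call:
{"op": "servo_tool", "data": {"series": [[[-0.1,-0.1,0,0,0,0.04,0.9],[-0.67,-0.66,0,0.002,0,0.487,0.9],[-0.67,-0.66,0,0.002,0,0.487,0.9],[-0.67,-0.66,0,0.002,0,0.487,0.9],[-0.67,-0.66,0,0.002,0,0.487,0.9],[-0.67,-0.66,0,0.002,0,0.487,0.9],[-0.67,-0.66,0,0.002,0,0.487,0.9],[-0.67,-0.66,0,0.002,0,0.487,0.9],[-0.67,-0.66,0,0.002,0,0.487,0.9],[-0.67,-0.66,0,0.002,0,0.487,0.9],[-0.67,-0.66,0,0.002,0,0.487,0.9],[-0.67,-0.66,0,0.002,0,0.487,0.9]]]}}

```text
time_s: 16.92
tool_pos: [0.5381, -0.0017, 0.2207]
tool_rot: [-179.7, 0.3, 61.3]
force: [-0.1, -0.4, 0.2]
grip_width: 0.0781
grasp_force: 0.0
```

```bash
python3 -c "
from h import *
o=get_obs(); print(o['qpos'].round(1)); go(605,-298,150,40)
c=shot('t2'); rings(c)"
```

```text
[ 51.3  12.  -60.3  97.3  10.7  77.4 -39.7]
shift [-0.758, 0.6714, 0.2351] turn [-0.0016, 0.0019, 0.1182] rows 7.5
[184. 206.] 613 ctr mm [626.3 309.4] axes [58.4 76.8]
[278. 208.] 268 ctr mm [620.1  80.6] axes [29.  72.8]
[433. 212.] 570 ctr mm [ 605.  -297.8] axes [64.8 66.2]
[373. 214.] 411 ctr mm [ 601.7 -150.3] axes [55.6 56. ]
[500. 233.] 497 ctr mm [ 553.6 -464.8] axes [74.6 76.9]
[389. 251.] 63 ctr mm [ 503.  -176.6] axes [52.5 53.2]
[438. 266.] 164 ctr mm [ 473.  -304.3] axes [35.  35.3]
[152. 280.] 67 ctr mm [444.5 382. ] axes [ 4.8 77.4]
[296. 426.] 114 ctr mm [105.   38.8] axes [13.6 74. ]
```

View pics/t2.png

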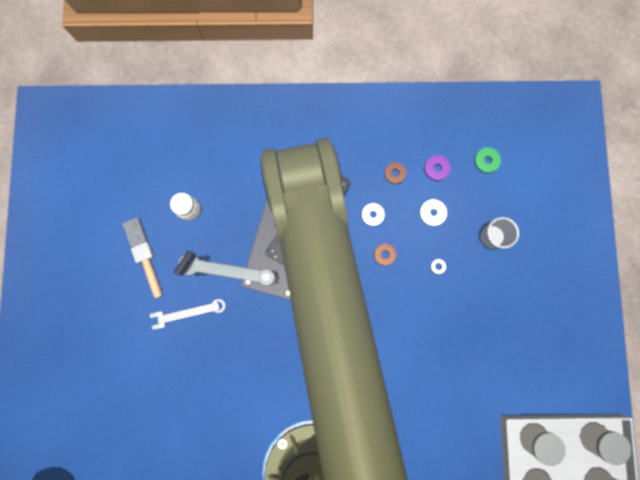

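The arm is swung aside with its knob at (187,263). The collars are unmoved. Moving to collar_64.

Call:
{"op": "servo_tool", "data": {"series": [[[-0.1,0.09,0,0,0,0,1],[-0.76,0.67,0.1,-0.002,0.002,0,1],[-0.76,0.67,0.235,-0.002,0.002,0,1],[-0.76,0.67,0.235,-0.002,0.002,0,1],[-0.76,0.67,0.235,-0.002,0.002,0,1],[-0.76,0.67,0.235,-0.002,0.002,0,1],[-0.76,0.67,0.235,-0.002,0.002,0,1],[-0.76,0.67,0.235,-0.002,0.002,0,1],[-0.76,0.67,0.235,-0.002,0.002,0,1],[-0.76,0.67,0.235,-0.002,0.002,0,1],[-0.76,0.67,0.235,-0.002,0.002,0,1],[-0.76,0.67,0.235,-0.002,0.002,0,1]]]}}

```text
time_s: 17.97
tool_pos: [0.6075, -0.2953, 0.1519]
tool_rot: [179.9, -0.2, 61.9]
force: [0.5, 0.3, 0.5]
grip_width: 0.0871
grasp_force: 0.0
```

```bash
python3 -c "
from h import *
o=get_obs(); print(o['qpos'].round(1)); go(605,-298,3.5,60)"
```

```text
[ 58.3  31.6 -48.7  83.1  23.8  75.9 -20.1]
shift [-0.0134, -0.0041, 0.4948] turn [0.0006, -0.001, 0.0104] rows 3.6
```

Call:
{"op": "servo_tool", "data": {"series": [[[-0.013,-0.004,0.1,0,-0.001,0,1],[-0.013,-0.004,0.2,0,-0.001,0,1],[-0.013,-0.004,0.3,0,-0.001,0,1],[-0.013,-0.004,0.4,0,-0.001,0,1],[-0.013,-0.004,0.46,0,-0.001,0,1],[-0.013,-0.004,0.49,0,-0.001,0,1],[-0.013,-0.004,0.49,0,-0.001,0,0.6],[-0.013,-0.004,0.49,0,-0.001,0,0.6],[-0.013,-0.004,0.49,0,-0.001,0,0.6],[-0.013,-0.004,0.49,0,-0.001,0,0.6],[-0.013,-0.004,0.49,0,-0.001,0,0.6]]], "grip_force": 8}}

```text
time_s: 18.88
tool_pos: [0.6056, -0.3007, 0.0065]
tool_rot: [179.7, 0.0, 61.6]
force: [0.7, -0.2, 6.6]
grip_width: 0.0623
grasp_force: 8.0
```

Call:
{"op": "servo_tool", "data": {"series": [[[0,0,0,0,0,0,0.6],[0,0,0,0,0,0,0.6],[0,0,0,0,0,0,0.6],[0,0,0,0,0,0,0.6],[0,0,0,0,0,0,0.6],[0,0,0,0,0,0,0.6]]]}}

```text
time_s: 19.38
tool_pos: [0.6056, -0.3007, 0.0065]
tool_rot: [179.7, 0.0, 61.6]
force: [-1.7, 0.0, 6.3]
grip_width: 0.0621
grasp_force: 8.0
```

```bash
python3 -c "
from h import *
a=shot('s3','side',(280,280,440,400),5); shot('x','top'); o=get_obs(); print(o['force'],o['wrist_torque'],o['qpos'].round(1))"
```

```text
[0.13627494 0.22096259 6.29814927] [0.05507845 0.16239805 0.03484075] [ 56.2  39.1 -44.3  90.1  29.8  62.8 -23.9]
```

View pics/s3.png

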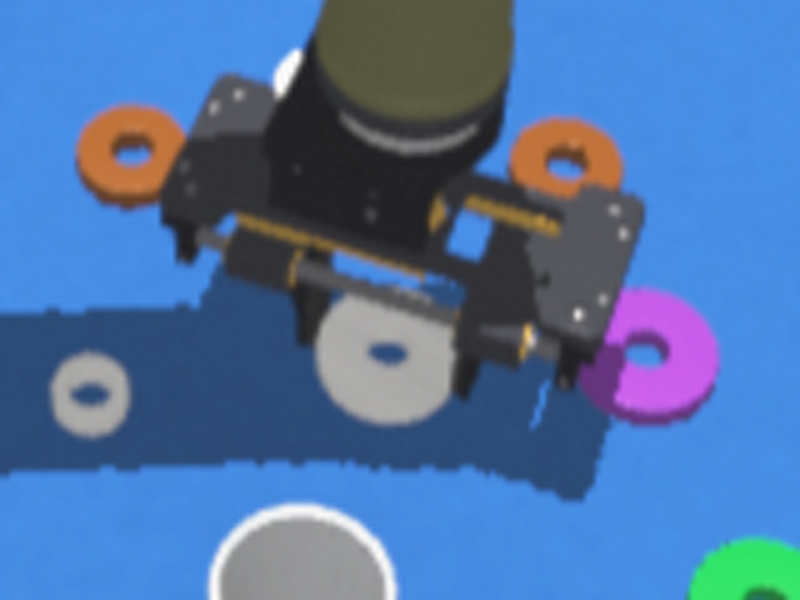

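The fingers straddle the collar, but the width of 62.1 mm and an upward force suggest the tips aren't seated square. I'll open, turn and re-grip a little lower.

Call:
{"op": "servo_tool", "data": {"series": [[[0,0,0,0,0,0,1],[0,0,0,0,0,0,1],[0,0,0,0,0,0,1],[0,0,0,0,0,0,1],[0,0,0,0,0,0,1],[0,0,0,0,0,0,1]]]}}

```text
time_s: 19.98
tool_pos: [0.6045, -0.3003, 0.0045]
tool_rot: [179.9, 0.0, 61.6]
force: [0.5, -0.1, -0.2]
grip_width: 0.086
grasp_force: 0.0
```

```bash
python3 -c "
from h import *
o=get_obs(); print(o['qpos'].round(1),o['force'],o['tool_pos'],o['tool_rot']); go(605,-298,3,-30)
"
```

```text
[ 56.2  39.3 -44.3  90.2  29.8  62.8 -23.9] [ 0.51342128 -0.07788756 -0.23396554] [ 0.60446755 -0.30029302  0.0045417 ] [1.79893010e+02 4.34225446e-02 6.16413079e+01]
shift [0.0076, -0.0021, 0.0051] turn [0.0007, -0.0003, 0.5091] rows 12.8
```

Call:
{"op": "servo_tool", "data": {"series": [[[0.0076,-0.002,0,0,0,0.25,1],[0.0076,-0.002,0,0,0,0.25,1],[0.0076,-0.002,0,0,0,0.25,1],[0.0076,-0.002,0,0,0,0.25,1],[0.0076,-0.002,0,0,0,0.25,1],[0.0076,-0.002,0,0,0,0.25,1],[0.0076,-0.002,0,0,0,0.508,1],[0.0076,-0.002,0,0,0,0.508,1],[0.0076,-0.002,0,0,0,0.508,1],[0.0076,-0.002,0,0,0,0.508,1],[0.0076,-0.002,0,0,0,0.508,1],[0.0076,-0.002,0,0,0,0.508,1]]]}}

```text
time_s: 20.98
tool_pos: [0.6052, -0.2978, 0.0047]
tool_rot: [180.0, -0.1, -24.6]
force: [0.6, 0.3, -0.1]
grip_width: 0.0872
grasp_force: 0.0
```

Call:
{"op": "servo_tool", "data": {"series": [[[0,0,0.008,0,0,0.03,1],[0,0,0.008,0,0,0.03,1],[0,0,0.008,0,0,0.03,1],[0,0,0.008,0,0,0.03,0.65],[0,0,0.008,0,0,0.03,0.65],[0,0,0.008,0,0,0.03,0.65],[0,0,0.008,0,0,0.03,0.65],[0,0,0.008,0,0,0.03,0.65],[0,0,0.008,0,0,0.03,0.65],[0,0,0.008,0,0,0.03,0.65],[0,0,0.008,0,0,0.03,0.65],[0,0,0.008,0,0,0.03,0.65]]], "grip_force": 10}}

```text
time_s: 21.98
tool_pos: [0.6051, -0.2982, 0.0024]
tool_rot: [179.9, -0.1, -29.7]
force: [0.1, -1.1, 0.4]
grip_width: 0.0648
grasp_force: 10.0
```

```bash
python3 -c "
from h import *
o=get_obs(); print(o['qpos'].round(1),o['force'],o['tool_pos'],o['tool_rot'],o['grip_width'],o['grasp_force'])
"
```

```text
[  43.6   34.   -26.3   90.8   16.9   59.  -107.2] [ 0.07144909 -1.13567457  0.36283973] [ 0.60509631 -0.2981847   0.00236878] [ 1.79949697e+02 -1.25403096e-01 -2.97035739e+01] 0.06483550059947148 10.000033605610952
```

The width is now 64.8 mm with a clean grip. Lifting.

Call:
{"op": "servo_tool", "data": {"series": [[[0,0,-0.03,0,0,0,0.65],[0,0,-0.1,0,0,0,0.65],[0,0,-0.2,0,0,0,0.65],[0,0,-0.3,0,0,0,0.65],[0,0,-0.4,0,0,0,0.65],[0,0,-0.45,0,0,0,0.65],[0,0,-0.45,0,0,0,0.65]]], "grip_force": 15}}

```text
time_s: 22.57
tool_pos: [0.6079, -0.2983, 0.1432]
tool_rot: [-180.0, -0.6, -29.7]
force: [1.3, -0.6, -0.4]
grip_width: 0.0639
grasp_force: 15.0
```

```bash
python3 -c "
from h import *
o=get_obs(); print(o['qpos'].round(1)); go(533.9,73.6,135,-16.2)
"
```

```text
[  45.1   26.4  -28.5   84.4   13.    71.9 -104.5]
shift [-0.8284, -0.955, 0.0183] turn [0.0004, -0.0035, -0.0749] rows 9.1
```

Call:
{"op": "servo_tool", "data": {"series": [[[-0.08,-0.1,0,0,0,-0.01,0.65],[-0.18,-0.2,0,0,0,-0.03,0.65],[-0.28,-0.32,0,0,0,-0.05,0.65],[-0.38,-0.43,0,0,0,-0.07,0.65],[-0.48,-0.54,0,0,0,-0.075,0.65],[-0.57,-0.65,0,0,0,-0.075,0.65],[-0.66,-0.76,0,0,0,-0.075,0.65],[-0.75,-0.86,0,0,0,-0.075,0.65],[-0.83,-0.955,0,0,-0.003,-0.075,0.65],[-0.83,-0.955,0,0,-0.003,-0.075,0.65],[-0.83,-0.955,0,0,-0.003,-0.075,0.65],[-0.83,-0.955,0,0,-0.003,-0.075,0.65]]]}}

```text
time_s: 23.57
tool_pos: [0.53, 0.0747, 0.1359]
tool_rot: [179.9, 0.5, -16.1]
force: [-0.6, -0.9, -1.1]
grip_width: 0.0641
grasp_force: 15.0
```

```bash
python3 -c "
from h import *
o=get_obs(); print(o['qpos'].round(1),o['tool_rot']); go(533.9,73.6,98,-16.2); go(533.9,73.6,19.5,-16.2);shot('s4','side',(230,140,390,260),5)
"
```

```text
[  27.9   12.3  -42.9  104.2    8.8   67.4 -123.9] [179.94100818   0.47392868 -16.09056385]
shift [0.0146, -0.0003, 0.1262] turn [0.0003, 0.0026, 0.0006] rows 0.9
shift [0.0168, -0.0006, 0.3878] turn [0.0003, 0.0026, 0.0006] rows 2.8
```

View pics/s4.png

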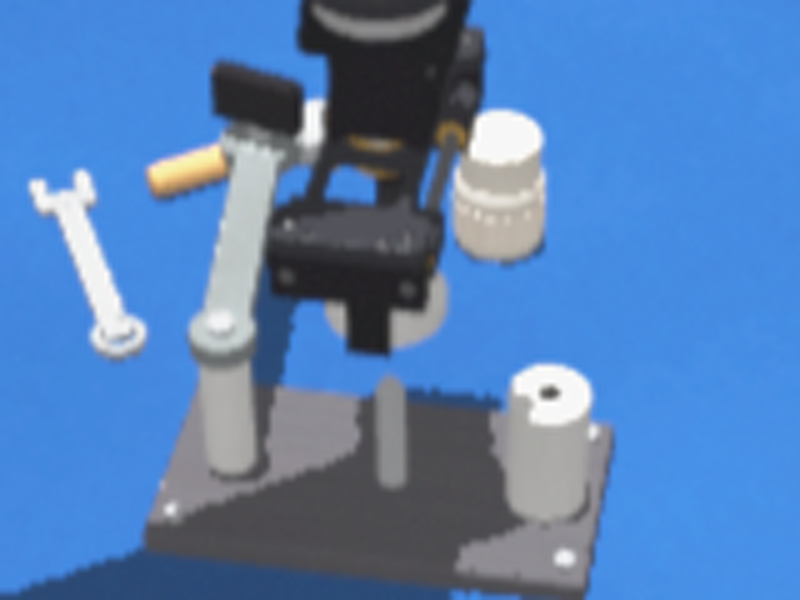

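The collar is held level above the spindle. In the crop, the spindle tip is at (391,378) and the collar spans 328–447. I'll check the spindle's position in this view.

```bash
cat >> h.py <<'E'
def proj(c,P):
    q=(np.atleast_2d(P)/1000-np.array(c["origin"]))@c["Rm"]; return np.c_[c["fx"]*q[:,0]/q[:,2]+c["cx"],c["fy"]*q[:,1]/q[:,2]+c["cy"]]
E
python3 -c "
from h import *
c=cam('side'); p=get_obs()['tool_pos']*1000
print(proj(c,[[533.9,73.6,86],[533.9,73.6,16],[534,73.6,50],p,p+[0,0,-2]]))
f=c['frame'].astype(int)
for v in range(216,238,3): print(v,f[v,298:320].sum(1)//3)
for v in range(196,211,3): print(v,f[v,288:326].sum(1)//3)
"
```

```text
[[308.52034497 215.15764919]
 [308.92659072 234.38741134]
 [308.769836   225.21733831]
 [306.96201719 200.91004752]
 [306.97604677 201.51010067]]
216 [142 143 144 144 142 144 144 145 143 140 139 142 144 142 140 140 142 142
 140 141 141 142]
219 [143 144 143 140 117 110  95 126 139 142 141 139 131  90  79  79  83  83
  79  82  83  83]
222 [143 142 143 135  90  78  84 119 137 141 141 139 132  89  78  77  77  77
  77  77  77  76]
225 [145 144 139  95  79  78  84 119 138 141 142 140 133  93  79  77  77  77
  76  77  77  77]
228 [143 143 143 136  90  78  81 108 136 141 142 140 134  98  79  77  77  77
  77  76  76  76]
231 [138 116  88  77  76  76  81 108 137 141 142 142 135  98  80  78  77  77
  78  78  77  77]
234 [ 77  77  78  77  77  77  80 106 136 141 142 142 136  99  80  78  78  78
  77  78  77  76]
237 [ 76  77  76  76  76  77  76  79  95 103 111 105  95  81  76  77  78  77
  77  78  78  78]
196 [ 66  42  35  37  36  35  35  36  37  36  36  36  36  36  36  35  34  36
  35  36  35  37  38  45  47  39  39  69 132 160 165 156 146 145 144 145
 145 145]
199 [ 45  46  53  53  50  47  44  43  39  38  38  36  35  36  36  35  36  37
  35  34  35  37  50  66  64  46  41  83 157 167 167 161 149 144 144 144
 145 144]
202 [ 91 136 142 143 143 142 146 159 166 169 161  85  40  33  34  34  36  34
  34  48  97 107 108 109  90  75  94 145 163 164 161 155 146 142 142 143
 143 143]
205 [ 97 139 144 145 144 144 144 148 161 166 161  92  45  35  35  35  33  34
  34  48 108 164 170 170 169 169 167 166 164 161 153 146 143 143 144 143
 143 144]
208 [139 144 145 143 143 143 144 144 144 145 146 102  51  35  35  34  36  35
  34  48 106 162 168 167 166 163 160 153 146 144 144 143 143 143 143 143
 144 143]
```

The side view shows the same ~1 px bias for the finger and the spindle, so the spindle estimate stands. Lowering.

Call:
{"op": "servo_tool", "data": {"series": [[[0.013,0,0,0,0.002,0,0.65],[0.014,0,0.04,0,0.002,0,0.65],[0.014,0,0.08,0,0.002,0,0.65],[0.015,0,0.12,0,0.002,0,0.65],[0.015,0,0.12,0,0.002,0,0.65]]]}}

```text
time_s: 24.08
tool_pos: [0.5322, 0.0724, 0.0968]
tool_rot: [179.9, 0.4, -16.2]
force: [-1.0, -0.6, -1.1]
grip_width: 0.0643
grasp_force: 15.0
```

```bash
python3 -c "
from h import *
o=get_obs(); print(o['force'],o['tool_rot'],o['tool_pos']); go(533.9,73.6,78,-16.2); 
"
```

```text
[-0.97918807 -0.5736427  -1.08289168] [179.89262623   0.39795803 -16.23385906] [0.53217694 0.07237409 0.09684842]
shift [0.0048, -0.0056, 0.0628] turn [0.0006, 0.0022, -0.0002] rows 0.5
```

Call:
{"op": "servo_tool", "data": {"series": [[[0.005,-0.005,0,0,0.002,0,0.65],[0.005,-0.005,0.01,0,0.002,0,0.65],[0.005,-0.005,0.02,0,0.002,0,0.65],[0.005,-0.005,0.03,0,0.002,0,0.65],[0.005,-0.005,0.04,0,0.002,0,0.65],[0.005,-0.005,0.05,0,0.002,0,0.65],[0.005,-0.005,0.05,0,0.002,0,0.65]]]}}

```text
time_s: 24.67
tool_pos: [0.5375, 0.0742, 0.0862]
tool_rot: [-180.0, -0.4, -16.2]
force: [1.4, 0.3, 4.5]
grip_width: 0.0642
grasp_force: 15.0
```

```bash
python3 -c "
from h import *
o=get_obs(); print(o['force'],o['wrist_torque'],o['tool_rot'],o['tool_pos']); go(533.9,73.6,19,-16.2); 
"
```

```text
[1.43566515 0.34771666 4.4866745 ] [-0.13591045 -0.00974344 -0.00123403] [-179.9875053    -0.40434726  -16.20523396] [0.53747706 0.07419606 0.08615963]
shift [-0.0125, 0.0053, 0.2238] turn [-0.0001, -0.0022, -0.0] rows 1.6
```

Call:
{"op": "servo_tool", "data": {"series": [[[-0.006,0.002,-0.01,0,-0.001,0,0.65],[-0.012,0.004,-0.01,0,-0.001,0,0.65],[-0.012,0.004,-0.01,0,-0.001,0,0.65],[-0.012,0.004,-0.01,0,-0.001,0,0.65],[-0.012,0.004,-0.01,0,-0.001,0,0.65],[-0.012,0.004,-0.01,0,-0.001,0,0.65]]]}}

```text
time_s: 25.17
tool_pos: [0.5325, 0.0741, 0.0884]
tool_rot: [180.0, -0.1, -16.2]
force: [-0.3, 0.0, -1.1]
grip_width: 0.0644
grasp_force: 15.0
```

```bash
python3 -c "
from h import *
o=get_obs(); print(o['force'],o['wrist_torque'],o['tool_rot'],o['tool_pos'],o['qpos'].round(2)); go(533.9,73.6,19,-16.2); 
"
```

```text
[-0.32441735  0.04993007 -1.14113557] [-0.0159722   0.00201727 -0.04119006] [ 1.79987281e+02 -9.97154281e-02 -1.62003888e+01] [0.53254493 0.07409694 0.08837618] [  26.74   15.38  -42.19  107.07   11.73   61.84 -126.2 ]
shift [0.0044, 0.0003, 0.2313] turn [0.0001, -0.0006, -0.0] rows 1.7
```

Call:
{"op": "servo_tool", "data": {"series": [[[0.004,0,0,0,0,0,0.65],[0.004,0,0.007,0,0,0,0.65],[0.004,0,0.014,0,0,0,0.65],[0.004,0,0.021,0,0,0,0.65],[0.004,0,0.028,0,0,0,0.65],[0.004,0,0.035,0,0,0,0.65],[0.004,0,0.035,0,0,0,0.65],[0.004,0,0.035,0,0,0,0.65]]]}}

```text
time_s: 25.83
tool_pos: [0.5333, 0.0736, 0.0776]
tool_rot: [180.0, -0.0, -16.2]
force: [-1.3, -0.8, -2.6]
grip_width: 0.064
grasp_force: 15.0
```

```bash
python3 -c "
from h import *
o=get_obs(); print(o['force'],o['wrist_torque'],o['tool_rot'],o['tool_pos']); go(533.9,73.6,19,-16.2); 
"
```

```text
[-1.27422888 -0.76203351 -2.62684125] [-0.10680723  0.32881075  0.04350664] [ 1.79958941e+02 -4.59442616e-02 -1.62011441e+01] [0.53328581 0.0736205  0.07758103]
shift [0.0018, -0.0006, 0.1953] turn [0.0002, -0.0003, -0.0] rows 1.4
```

The collar is threaded. Lowering it home.

Call:
{"op": "servo_tool", "data": {"series": [[[0,0,0.02,0,0,0,0.65],[0,0,0.04,0,0,0,0.65],[0,0,0.06,0,0,0,0.65],[0,0,0.08,0,0,0,0.65],[0,0,0.1,0,0,0,0.65],[0,0,0.12,0,0,0,0.65],[0,0,0.14,0,0,0,0.65],[0,0,0.16,0,0,0,0.65],[0,0,0.175,0,0,0,0.65],[0,0,0.185,0,0,0,0.65],[0,0,0.185,0,0,0,0.65]]]}}

```text
time_s: 26.75
tool_pos: [0.5328, 0.0735, 0.0214]
tool_rot: [179.9, 0.0, -16.2]
force: [-3.4, -1.7, -2.0]
grip_width: 0.0647
grasp_force: 15.0
```

```bash
python3 -c "
from h import *
o=get_obs(); print(o['force'],o['wrist_torque'],o['tool_rot'],o['tool_pos']); go(533.9,73.6,19,-16.2); 
"
```

```text
[-3.4215044  -1.65047093 -2.04027805] [-2.62756174e-01  1.00901332e+00 -6.53829016e-04] [ 1.79938822e+02  1.76089705e-02 -1.61974997e+01] [0.53280326 0.07350551 0.02135165]
shift [0.0034, -0.0013, 0.0078] turn [0.0003, 0.0001, 0.0] rows 0.1
```

Call:
{"op": "servo_tool", "data": {"series": [[[0,0,0.002,0,0,0,0.72],[0,0,0.002,0,0,0,0.8],[0,0,0.002,0,0,0,0.9],[0,0,0.002,0,0,0,0.95],[0,0,0.002,0,0,0,0.95],[0,0,0.002,0,0,0,0.95],[0,0,-0.1,0,0,0,0.95],[0,0,-0.2,0,0,0,0.95],[0,0,-0.3,0,0,0,0.95],[0,0,-0.4,0,0,0,0.95],[0,0,-0.45,0,0,0,0.95]]]}}

```text
time_s: 27.67
tool_pos: [0.5359, 0.0746, 0.1617]
tool_rot: [-179.9, -0.5, -16.2]
force: [0.4, -0.2, -0.7]
grip_width: 0.0827
grasp_force: 0.0
```

```bash
python3 -c "
from h import *
go(601.7,-150.4,130,-16.2);c=cam('top'); rings(c)
shot('s5','side',(230,140,390,260),5)
"
```

```text
shift [0.4186, 0.6593, 0.108] turn [-0.0006, -0.0026, 0.0001] rows 5.7
[184. 206.] 621 ctr mm [626.4 309.4] axes [58.6 77.4]
[277. 209.] 235 ctr mm [618.1  84.3] axes [26.6 68.5]
[373. 214.] 409 ctr mm [ 601.8 -150.4] axes [55.5 55.8]
[225. 226.] 219 ctr mm [575.8 209.1] axes [27.3 56.3]
[500. 233.] 507 ctr mm [ 553.6 -464.8] axes [74.5 77.1]
[387. 252.] 75 ctr mm [ 503.  -176.6] axes [52.1 53.2]
[438. 266.] 162 ctr mm [ 472.9 -304.4] axes [35.1 35.3]
[271. 462.] 326 ctr mm [28.5 95.8] axes [29.3 70.2]
```

View pics/s5.png

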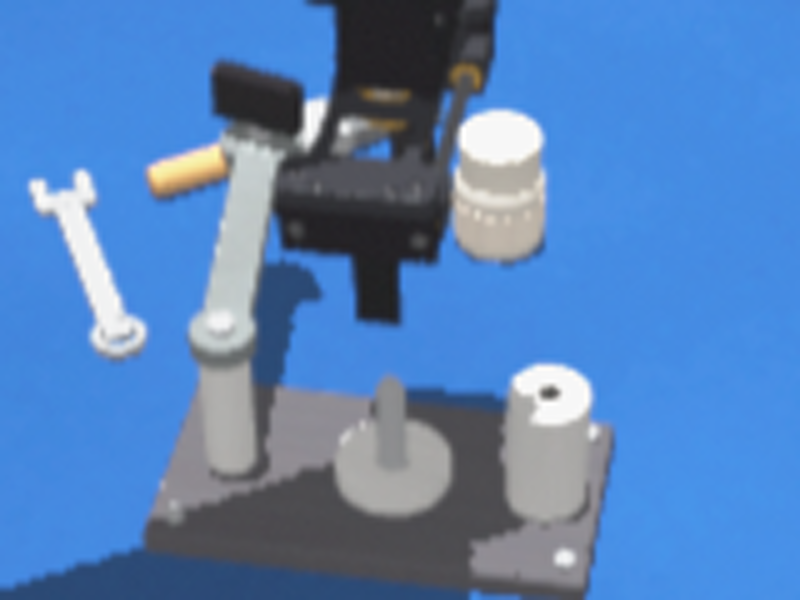

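collar_64 is seated flat on the plate, at crop (392,468). On to collar_54.

Call:
{"op": "servo_tool", "data": {"series": [[[0.08,0.12,0,0,0,-0.03,1],[0.42,0.66,0.1,-0.001,-0.002,-0.3,1],[0.42,0.66,0.1,-0.001,-0.002,-0.5,1],[0.42,0.66,0.1,-0.001,-0.002,-0.5,1],[0.42,0.66,0.1,-0.001,-0.002,-0.5,1],[0.42,0.66,0.1,-0.001,-0.002,-0.5,1],[0.42,0.66,0.1,-0.001,-0.002,-0.5,1],[0.42,0.66,0.1,-0.001,-0.002,-0.5,1],[0.42,0.66,0.1,-0.001,-0.002,-0.5,1],[0.42,0.66,0.1,-0.001,-0.002,-0.5,1],[0.42,0.66,0.1,-0.001,-0.002,-0.5,1],[0.42,0.66,0.1,-0.001,-0.002,-0.5,1]]]}}

```text
time_s: 28.77
tool_pos: [0.5991, -0.1513, 0.1264]
tool_rot: [-179.9, 0.3, 68.3]
force: [0.0, 0.3, -0.2]
grip_width: 0.0873
grasp_force: 0.0
```

Call:
{"op": "servo_tool", "data": {"series": [[[0,0,0,0,0,-0.06,1],[0,0,0,0,0,-0.06,1],[0,0,0,0,0,-0.06,1]]]}}

```text
time_s: 29.02
tool_pos: [0.599, -0.1513, 0.1264]
tool_rot: [-179.9, 0.3, 78.9]
force: [0.5, -0.7, -0.2]
grip_width: 0.0873
grasp_force: 0.0
```

```bash
python3 -c "
from h import *
print(get_obs()['qpos'].round(1));go(601.8,-150.4,2.5,74)
"
```

```text
[ 50.7  26.1 -50.   93.3  21.2  70.7 -14.7]
shift [0.0067, 0.0093, 0.413] turn [-0.0006, 0.0016, 0.0269] rows 3.0
```

Call:
{"op": "servo_tool", "data": {"series": [[[0.007,0.009,0.08,0,0.001,0,1],[0.007,0.009,0.16,0,0.001,0,1],[0.007,0.009,0.24,0,0.001,0,1],[0.007,0.009,0.32,0,0.001,0,0.9],[0.007,0.009,0.38,0,0.001,0,0.85],[0.007,0.009,0.412,0,0.001,0,0.8],[0.007,0.009,0.412,0,0.001,0,0.8],[0.007,0.009,0.412,0,0.001,0,0.5],[0.007,0.009,0.412,0,0.001,0,0.5],[0.007,0.009,0.412,0,0.001,0,0.5],[0.007,0.009,0.412,0,0.001,0,0.5],[0.007,0.009,0.412,0,0.001,0,0.5]]], "grip_force": 8}}

```text
time_s: 30.02
tool_pos: [0.6028, -0.1507, 0.0049]
tool_rot: [180.0, 0.2, 78.7]
force: [-0.2, 1.2, 2.0]
grip_width: 0.0538
grasp_force: 8.0
```

Call:
{"op": "servo_tool", "data": {"series": [[[0,0,0,0,0,0,0.5],[0,0,0,0,0,0,0.5],[0,0,0,0,0,0,0.5],[0,0,0,0,0,0,0.5],[0,0,0,0,0,0,1],[0,0,0,0,0,0,1],[0,0,0,0,0,0,1],[0,0,0,0,0,0,1],[0,0,0,0,0,0,1],[0,0,0,0,0,0,1]]]}}

```text
time_s: 30.85
tool_pos: [0.6022, -0.1506, 0.004]
tool_rot: [-179.9, 0.1, 78.8]
force: [1.0, 0.3, 0.7]
grip_width: 0.0832
grasp_force: 0.0
```

```bash
python3 -c "
from h import *
print(get_obs()['qpos'].round(1));go(601.8,-150.4,2.5,-16)
"
```

```text
[ 47.1  33.9 -45.6  98.5  27.7  59.5 -19.4]
shift [0.0003, -0.0015, 0.0049] turn [0.0004, 0.0009, 0.5264] rows 13.2
```

Re-gripping at yaw -16.

Call:
{"op": "servo_tool", "data": {"series": [[[0,-0.001,0,0,0,0.52,1],[0,-0.001,0,0,0,0.52,1],[0,-0.001,0,0,0,0.52,1],[0,-0.001,0,0,0,0.52,1],[0,-0.001,0,0,0,0.52,1],[0,-0.001,0,0,0,0.52,1],[0,-0.001,0,0,0,0.52,1],[0,-0.001,0,0,0,0.52,1],[0,-0.001,0,0,0,0.52,1],[0,-0.001,0,0,0,0.52,1],[0,-0.001,0,0,0,0.52,1],[0,-0.001,0,0,0,0.52,1]]]}}

```text
time_s: 31.85
tool_pos: [0.6021, -0.1504, 0.0042]
tool_rot: [179.9, 0.0, -7.5]
force: [-0.3, -0.3, -0.4]
grip_width: 0.087
grasp_force: 0.0
```

Call:
{"op": "servo_tool", "data": {"series": [[[0,0,0.005,0,0,0.046,0.85],[0,0,0.005,0,0,0.046,0.8],[0,0,0.005,0,0,0.046,0.5],[0,0,0.005,0,0,0.046,0.5],[0,0,0.005,0,0,0.046,0.5],[0,0,0.005,0,0,0.046,0.5],[0,0,0.005,0,0,0.046,0.5],[0,0,0.005,0,0,0.046,0.5],[0,0,0.005,0,0,0.046,0.5],[0,0,0.005,0,0,0.046,0.5],[0,0,0.005,0,0,0.046,0.5],[0,0,0.005,0,0,0.046,0.5]]], "grip_force": 15}}

```text
time_s: 32.85
tool_pos: [0.6021, -0.1507, 0.0027]
tool_rot: [179.8, 0.0, -15.5]
force: [0.0, -0.7, 0.1]
grip_width: 0.0534
grasp_force: 15.0
```

Call:
{"op": "servo_tool", "data": {"series": [[[0,0,-0.03,0,0,0,0.5],[0,0,-0.1,0,0,0,0.5],[0,0,-0.2,0,0,0,0.5],[0,0,-0.3,0,0,0,0.5],[0,0,-0.4,0,0,0,0.5],[0,0,-0.43,0,0,0,0.5],[0,0,-0.43,0,0,0,0.5]]]}}

```text
time_s: 33.43
tool_pos: [0.6045, -0.1504, 0.1356]
tool_rot: [179.8, -0.4, -15.5]
force: [0.2, 0.5, -1.3]
grip_width: 0.0537
grasp_force: 15.0
```

```bash
python3 -c "
from h import *
print(get_obs()['qpos'].round(1));go(532.8,73.3,120,-16.2)
"
```

```text
[  35.1   20.5  -29.2   93.    10.8   69.  -101.8]
shift [-0.4294, -0.655, 0.0475] turn [0.0008, -0.002, 0.0041] rows 5.6
```

Call:
{"op": "servo_tool", "data": {"series": [[[-0.07,-0.1,0,0,0,0,0.5],[-0.14,-0.21,0,0,0,0,0.5],[-0.21,-0.32,0,0,0,0,0.5],[-0.28,-0.43,0,0,0,0,0.5],[-0.35,-0.54,0,0,0,0,0.5],[-0.4,-0.61,0,0,0,0,0.5],[-0.429,-0.655,0.03,0,0,0.004,0.5],[-0.429,-0.655,0.04,0,0,0.004,0.5],[-0.429,-0.655,0.05,0,0,0.004,0.5],[-0.429,-0.655,0.05,0,0,0.004,0.5],[-0.429,-0.655,0.05,0,0,0.004,0.5],[-0.429,-0.655,0.05,0,0,0.004,0.5]]]}}

```text
time_s: 34.43
tool_pos: [0.531, 0.0719, 0.116]
tool_rot: [179.8, 0.0, -16.3]
force: [-0.4, 0.5, -0.8]
grip_width: 0.0537
grasp_force: 15.0
```

Call:
{"op": "servo_tool", "data": {"series": [[[0,0,0.04,0,0,0,0.5],[0,0,0.07,0,0,0,0.5],[0,0,0.07,0,0,0,0.5],[0,0,0.07,0,0,0,0.5],[0,0,0.07,0,0,0,0.5],[0,0,0.07,0,0,0,0.5]]]}}

```text
time_s: 34.93
tool_pos: [0.5309, 0.0735, 0.0955]
tool_rot: [179.9, -0.0, -16.2]
force: [-0.2, 0.7, -0.6]
grip_width: 0.0538
grasp_force: 15.0
```

```bash
python3 -c "
from h import *
print(get_obs()['force']);go(533,73.3,88,-16.2)
"
```

```text
[-0.22176862  0.68879017 -0.63197481]
shift [0.007, -0.0014, 0.0252] turn [0.0007, -0.0, 0.0001] rows 0.2
```

Call:
{"op": "servo_tool", "data": {"series": [[[0.007,0,0,0,0,0,0.5],[0.007,0,0,0,0,0,0.5],[0.007,0,0.01,0,0,0,0.5],[0.007,0,0.02,0,0,0,0.5],[0.007,0,0.03,0,0,0,0.5],[0.007,0,0.037,0,0,0,0.5],[0.007,0,0.044,0,0,0,0.5],[0.007,0,0.05,0,0,0,0.5],[0.007,0,0.056,0,0,0,0.5],[0.007,0,0.056,0,0,0,0.5]]]}}

```text
time_s: 35.77
tool_pos: [0.5323, 0.0727, 0.0781]
tool_rot: [179.8, 0.1, -16.2]
force: [0.1, 0.4, -1.5]
grip_width: 0.054
grasp_force: 15.0
```

```bash
python3 -c "
from h import *
print(get_obs()['force'],get_obs()['wrist_torque']);go(533,73.3,33,-16.2)
"
```

```text
[ 0.07740578  0.38310251 -1.48284296] [ 0.00424972  0.03878739 -0.02001904]
shift [0.0018, -0.0028, 0.1502] turn [0.0009, 0.0003, 0.0001] rows 1.1
```

Call:
{"op": "servo_tool", "data": {"series": [[[0,0,0.02,0,0,0,0.5],[0,0,0.04,0,0,0,0.5],[0,0,0.06,0,0,0,0.5],[0,0,0.08,0,0,0,0.5],[0,0,0.1,0,0,0,0.5],[0,0,0.12,0,0,0,0.5],[0,0,0.135,0,0,0,0.5],[0,0,0.145,0,0,0,0.5],[0,0,0.147,0,0,0,0.5],[0,0,0.147,0,0,0,0.5]]]}}

```text
time_s: 36.6
tool_pos: [0.5325, 0.0727, 0.0342]
tool_rot: [179.9, 0.0, -16.2]
force: [0.7, 0.6, -1.8]
grip_width: 0.0537
grasp_force: 15.0
```

Call:
{"op": "servo_tool", "data": {"series": [[[0,0,0,0,0,0,0.65],[0,0,0,0,0,0,0.75],[0,0,0,0,0,0,0.8],[0,0,0,0,0,0,0.8],[0,0,0,0,0,0,0.8],[0,0,0,0,0,0,0.8],[0,0,-0.1,0,0,0,0.8],[0,0,-0.2,0,0,0,0.8],[0,0,-0.3,0,0,0,0.8],[0,0,-0.4,0,0,0,0.8],[0,0,-0.4,0,0,0,0.8]]]}}

```text
time_s: 37.52
tool_pos: [0.5366, 0.0739, 0.1607]
tool_rot: [-180.0, -0.6, -16.2]
force: [0.8, -0.2, 0.2]
grip_width: 0.0698
grasp_force: 0.0
```

```bash
python3 -c "
from h import *
c=cam('top'); rings(c); go(473,-304.4,150,-30)
shot('s6','side',(230,140,390,260),5)
"
```

```text
[276. 208.] 246 ctr mm [618.9  85. ] axes [26.5 73.6]
[184. 206.] 622 ctr mm [626.4 309.3] axes [58.7 77.5]
[224. 225.] 241 ctr mm [578.7 211.8] axes [28.6 62. ]
[500. 233.] 510 ctr mm [ 553.6 -464.7] axes [74.5 77.1]
[388. 253.] 75 ctr mm [ 503.1 -176.8] axes [52.  52.8]
[438. 266.] 162 ctr mm [ 472.9 -304.4] axes [35.1 35.3]
[268. 465.] 186 ctr mm [ 23.2 101.3] axes [19.4 61.6]
[359. 461.] 64 ctr mm [  30.1 -103.8] axes [10.6 31.5]
shift [0.1521, 1.2673, 0.0285] turn [-0.0, -0.0021, 0.0767] rows 9.2
```

View pics/s6.png

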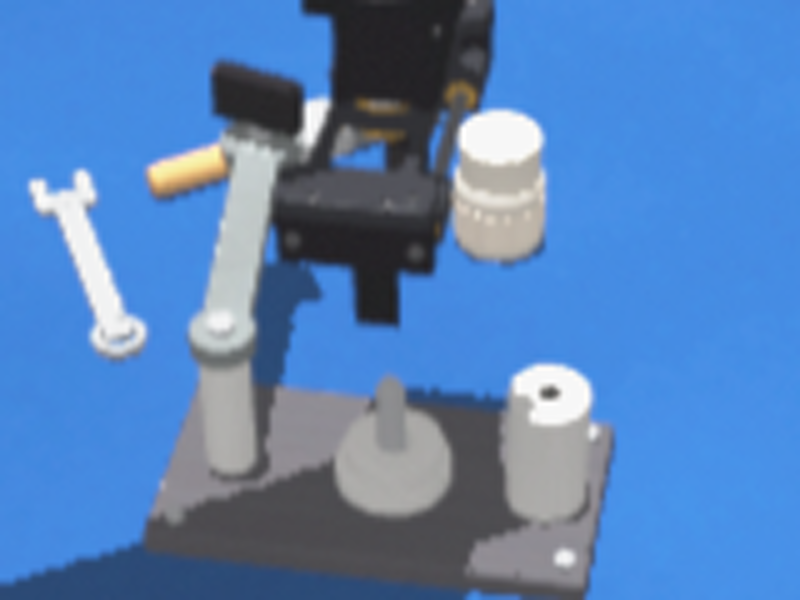

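collar_54 is seated on collar_64, at crop (392,455). Next is collar_34.

Call:
{"op": "servo_tool", "data": {"series": [[[0.02,0.13,0,0,0,-0.03,0.8],[0.12,0.95,0,0,-0.002,-0.4,0.8],[0.12,0.95,0,0,-0.002,-0.4,0.8],[0.12,0.95,0,0,-0.002,-0.4,0.8],[0.12,0.95,0,0,-0.002,-0.4,0.8],[0.12,0.95,0,0,-0.002,-0.4,0.8],[0.12,0.95,0,0,-0.002,-0.4,0.8],[0.12,0.95,0,0,-0.002,-0.4,0.8],[0.12,0.95,0,0,-0.002,-0.4,0.8],[0.12,0.95,0,0,-0.002,-0.4,0.8],[0.12,0.95,0,0,-0.002,-0.4,0.8],[0.12,0.95,0,0,-0.002,-0.4,0.8]]]}}

```text
time_s: 38.62
tool_pos: [0.4865, -0.2106, 0.1532]
tool_rot: [-179.6, 0.4, 56.0]
force: [0.2, 0.5, -0.3]
grip_width: 0.0696
grasp_force: 0.0
```

```bash
python3 -c "
from h import *
print(get_obs()['qpos'].round(1)); go(472.9,-304.4,100,60)
"
```

```text
[ 48.5   8.8 -30.5 104.1   5.1  68.9 -17.7]
shift [-0.2833, 0.1385, 0.1786] turn [-0.0021, 0.0023, -0.0224] rows 2.6
```

Call:
{"op": "servo_tool", "data": {"series": [[[-0.1,0.05,0,0,0,-0.04,0.8],[-0.2,0.1,0.05,-0.002,0.002,-0.08,0.8],[-0.28,0.138,0.1,-0.002,0.002,-0.1,0.8],[-0.28,0.138,0.18,-0.002,0.002,-0.1,0.75],[-0.28,0.138,0.18,-0.002,0.002,-0.1,0.7],[-0.28,0.138,0.18,-0.002,0.002,-0.1,0.7],[-0.28,0.138,0.18,-0.002,0.002,-0.1,0.7]]]}}

```text
time_s: 39.2
tool_pos: [0.4751, -0.3025, 0.1019]
tool_rot: [179.9, 0.0, 73.8]
force: [0.1, 0.6, -0.4]
grip_width: 0.0614
grasp_force: 0.0
```

```bash
python3 -c "
from h import *
print(get_obs()['qpos'].round(1)); go(472.9,-304.4,2.5,74); c=cam('top'); rings(c)
"
```

```text
[ 54.4  15.2 -28.1 103.3   7.9  63.4   7.4]
shift [-0.0082, -0.0061, 0.3314] turn [0.0007, 0.0, -0.001] rows 2.4
[185. 206.] 638 ctr mm [626.2 308.6] axes [58.4 79.6]
[387. 254.] 78 ctr mm [ 503.1 -176.9] axes [52.1 52.8]
[491. 252.] 162 ctr mm [ 506.  -434.5] axes [24.2 47.5]
[539. 272.] 159 ctr mm [ 457.  -546.3] axes [25.1 41.9]
```

Call:
{"op": "servo_tool", "data": {"series": [[[-0.008,-0.006,0.08,0,0,0,0.7],[-0.008,-0.006,0.16,0,0,0,0.7],[-0.008,-0.006,0.24,0,0,0,0.7],[-0.008,-0.006,0.3,0,0,0,0.7],[-0.008,-0.006,0.33,0,0,0,0.7],[-0.008,-0.006,0.33,0,0,0,0.6],[-0.008,-0.006,0.33,0,0,0,0.3],[-0.008,-0.006,0.33,0,0,0,0.3],[-0.008,-0.006,0.33,0,0,0,0.3],[-0.008,-0.006,0.33,0,0,0,0.3],[-0.008,-0.006,0.33,0,0,0,0.3],[-0.008,-0.006,0.33,0,0,0,0.3]]], "grip_force": 8}}

```text
time_s: 40.25
tool_pos: [0.473, -0.3062, 0.0037]
tool_rot: [179.8, 0.1, 73.8]
force: [-1.1, 0.6, 4.9]
grip_width: 0.034
grasp_force: 8.0
```

Call:
{"op": "servo_tool", "data": {"series": [[[0,0,0,0,0,0,0.3],[0,0,0,0,0,0,0.3],[0,0,0,0,0,0,0.3],[0,0,0,0,0,0,0.3]]]}}

```text
time_s: 40.58
tool_pos: [0.473, -0.3062, 0.0037]
tool_rot: [179.8, 0.1, 73.8]
force: [-0.4, 0.8, 6.3]
grip_width: 0.0341
grasp_force: 8.0
```

Call:
{"op": "servo_tool", "data": {"series": [[[0,0,0,0,0,0,0.7],[0,0,0,0,0,0,0.7],[0,0,0,0,0,0,0.7],[0,0,0,0,0,0,0.7],[0,0,0,0,0,0,0.7],[0,0,0,0,0,0,0.7]]]}}

```text
time_s: 41.08
tool_pos: [0.4721, -0.3056, 0.0024]
tool_rot: [179.9, 0.0, 73.8]
force: [0.6, -0.2, -0.2]
grip_width: 0.0591
grasp_force: 0.0
```

```bash
python3 -c "
from h import *
print(get_obs()['qpos'].round(1)); go(472.9,-304.4,2.5,-16)
"
```

```text
[ 52.9  22.2 -26.4 107.7  12.2  52.8   4.6]
shift [0.0046, 0.0015, -0.0004] turn [0.0006, -0.0003, 0.499] rows 12.5
```

Call:
{"op": "servo_tool", "data": {"series": [[[0.004,0.001,-0.005,0,0,0.499,0.7],[0.004,0.001,-0.005,0,0,0.499,0.7],[0.004,0.001,-0.005,0,0,0.499,0.7],[0.004,0.001,-0.005,0,0,0.499,0.7],[0.004,0.001,-0.005,0,0,0.499,0.7],[0.004,0.001,-0.005,0,0,0.499,0.7],[0.004,0.001,-0.005,0,0,0.499,0.7],[0.004,0.001,-0.005,0,0,0.499,0.7],[0.004,0.001,-0.005,0,0,0.499,0.7],[0.004,0.001,-0.005,0,0,0.499,0.7],[0.004,0.001,-0.005,0,0,0.499,0.7],[0.004,0.001,-0.005,0,0,0.499,0.7]]]}}

```text
time_s: 42.08
tool_pos: [0.4728, -0.3045, 0.004]
tool_rot: [180.0, -0.1, -12.5]
force: [0.2, -0.5, -0.4]
grip_width: 0.0608
grasp_force: 0.0
```

Call:
{"op": "servo_tool", "data": {"series": [[[0,0,0.005,0,0,0.022,0.5],[0,0,0.005,0,0,0.022,0.5],[0,0,0.005,0,0,0.022,0.3],[0,0,0.005,0,0,0.022,0.3],[0,0,0.005,0,0,0.022,0.3],[0,0,0.005,0,0,0.022,0.3],[0,0,0.005,0,0,0.022,0.3],[0,0,0.005,0,0,0.022,0.3],[0,0,0.005,0,0,0.022,0.3],[0,0,0.005,0,0,0.022,0.3],[0,0,0.005,0,0,0.022,0.3]]], "grip_force": 15}}

```text
time_s: 43.0
tool_pos: [0.4729, -0.3047, 0.0026]
tool_rot: [180.0, -0.1, -16.1]
force: [-0.4, -1.0, -0.0]
grip_width: 0.0339
grasp_force: 15.0
```

```bash
python3 -c "
from h import *
o=get_obs();print(o['qpos'].round(1),o['force'],o['tool_pos'])
"
```

```text
[ 39.6  20.3 -10.9 108.2   4.8  51.8 -79.8] [-0.38539307 -0.95368996 -0.00448501] [ 0.47285963 -0.30469     0.0025963 ]
```

Call:
{"op": "servo_tool", "data": {"series": [[[0,0,-0.03,0,0,0,0.3],[0,0,-0.1,0,0,0,0.3],[0,0,-0.2,0,0,0,0.3],[0,0,-0.3,0,0,0,0.3],[0,0,-0.4,0,0,0,0.3],[0,0,-0.43,0,0,0,0.3],[0,0,-0.43,0,0,0,0.3]]]}}

```text
time_s: 43.58
tool_pos: [0.4747, -0.3056, 0.1355]
tool_rot: [179.8, -0.5, -16.1]
force: [-0.6, 0.3, 0.3]
grip_width: 0.0336
grasp_force: 15.0
```

```bash
python3 -c "
from h import *
o=get_obs();print(o['qpos'].round(1)); go(532.8,73.1,132,-16.2)
"
```

```text
[ 40.4  11.6 -11.6 102.    2.6  66.1 -78.1]
shift [-0.1639, -1.2667, 0.0065] turn [0.0009, -0.0028, 0.0006] rows 9.2
```

Call:
{"op": "servo_tool", "data": {"series": [[[-0.01,-0.09,0,0,0,0,0.3],[-0.03,-0.2,0,0,0,0,0.3],[-0.04,-0.31,0,0,0,0,0.3],[-0.06,-0.42,0,0,0,0,0.3],[-0.07,-0.53,0,0,0,0,0.3],[-0.08,-0.64,0,0,0,0,0.3],[-0.1,-0.75,0,0,0,0,0.3],[-0.11,-0.86,0,0,-0.001,0,0.3],[-0.12,-0.93,0,0,-0.001,0,0.3],[-0.12,-0.93,0,0,-0.001,0,0.3]]]}}

```text
time_s: 44.42
tool_pos: [0.5147, -0.0198, 0.1298]
tool_rot: [-179.9, 0.2, -15.6]
force: [0.1, -0.5, -0.4]
grip_width: 0.0333
grasp_force: 15.0
```

Call:
{"op": "servo_tool", "data": {"series": [[[-0.02,-0.1,0,0,0,0,0.3],[-0.03,-0.2,0,0,0,0,0.3],[-0.04,-0.29,0,0,0,0,0.3],[-0.044,-0.337,0.03,0,0,0,0.3],[-0.044,-0.337,0.06,0,0,0,0.3],[-0.044,-0.337,0.09,0,0,0,0.3],[-0.044,-0.337,0.11,0,0,0,0.3],[-0.044,-0.337,0.11,0,0,0,0.3],[-0.044,-0.337,0.11,0,0,0,0.3],[-0.044,-0.337,0.11,0,0,0,0.3]]]}}

```text
time_s: 45.25
tool_pos: [0.5309, 0.0732, 0.0983]
tool_rot: [179.9, 0.0, -16.2]
force: [-0.5, -0.3, 0.4]
grip_width: 0.0334
grasp_force: 15.0
```

```bash
python3 -c "
from h import *
o=get_obs();print(o['qpos'].round(1),o['force']); go(532.5,72.9,90,-16.2)
"
```

```text
[  14.8   12.3  -28.2  107.     6.5   62.4 -122.1] [-0.49183129 -0.30710425  0.39264637]
shift [0.0056, -0.0005, 0.0278] turn [0.0003, 0.0003, 0.0] rows 0.2
```

Call:
{"op": "servo_tool", "data": {"series": [[[0.0055,0,0,0,0,0,0.3],[0.0055,0,0.01,0,0,0,0.3],[0.0055,0,0.02,0,0,0,0.3],[0.0055,0,0.03,0,0,0,0.3],[0.0055,0,0.037,0,0,0,0.3],[0.0055,0,0.044,0,0,0,0.3],[0.0055,0,0.05,0,0,0,0.3],[0.0055,0,0.057,0,0,0,0.3],[0.0055,0,0.065,0,0,0,0.3],[0.0055,0,0.065,0,0,0,0.3]]]}}

```text
time_s: 46.08
tool_pos: [0.5319, 0.0739, 0.0782]
tool_rot: [179.9, 0.1, -16.1]
force: [-0.9, -0.1, 0.3]
grip_width: 0.0337
grasp_force: 15.0
```

```bash
python3 -c "
from h import *
o=get_obs();print(o['wrist_torque'],o['force']); go(532.5,72.9,48,-16.2)
"
```

```text
[0.04216282 0.05169869 0.01970605] [-0.93832093 -0.13784238  0.26116206]
shift [0.0031, 0.0024, 0.1005] turn [0.0003, 0.0006, 0.0006] rows 0.7
```

Call:
{"op": "servo_tool", "data": {"series": [[[0,0.001,0.02,0,0,0,0.3],[0,0.002,0.04,0,0,0,0.3],[0,0.002,0.06,0,0,0,0.3],[0,0.002,0.08,0,0,0,0.3],[0,0.002,0.095,0,0,0,0.3],[0,0.002,0.103,0,0,0,0.3],[0,0.002,0.103,0,0,0,0.3],[0,0.002,0.103,0,0,0,0.3]]]}}

```text
time_s: 46.75
tool_pos: [0.5321, 0.0733, 0.0477]
tool_rot: [180.0, 0.1, -16.1]
force: [-0.8, 0.6, -0.4]
grip_width: 0.0335
grasp_force: 15.0
```

Call:
{"op": "servo_tool", "data": {"series": [[[0,0,0,0,0,0,0.45],[0,0,0,0,0,0,0.55],[0,0,0,0,0,0,0.6],[0,0,0,0,0,0,0.6],[0,0,0,0,0,0,0.6],[0,0,-0.1,0,0,0,0.6],[0,0,-0.2,0,0,0,0.6],[0,0,-0.3,0,0,0,0.6],[0,0,-0.4,0,0,0,0.6],[0,0,-0.5,0,0,0,0.6],[0,0,-0.55,0,0,0,0.8],[0,0,-0.55,0,0,0,0.8]]]}}

```text
time_s: 47.75
tool_pos: [0.5347, 0.0739, 0.2174]
tool_rot: [-179.9, -0.4, -16.1]
force: [0.3, -0.5, -0.1]
grip_width: 0.0592
grasp_force: 0.0
```

```bash
python3 -c "
from h import *
o=get_obs();print(o['qpos'].round(1)); go(474,272,225,148)
c=shot('s7','side',(230,140,390,260),5)
c=cam('top');f=c['frame']; m=np.zeros((480,640),bool); m[245:290,165:215]=1
for uv,a,e in blobs(c,m&(f.max(2)<110),.151,15): print(uv,a,e)
"
```

```text
[  16.     6.5  -28.7   98.8    3.3   75.2 -119.4]
shift [-0.3773, -0.5783, -0.0268] turn [0.0029, -0.0012, -0.9116] rows 22.9
[186. 263.] 193 ((475.7903137207031, 264.2267761230469), (20.07695198059082, 54.61494827270508), 57.74634552001953)
```

View pics/s7.png

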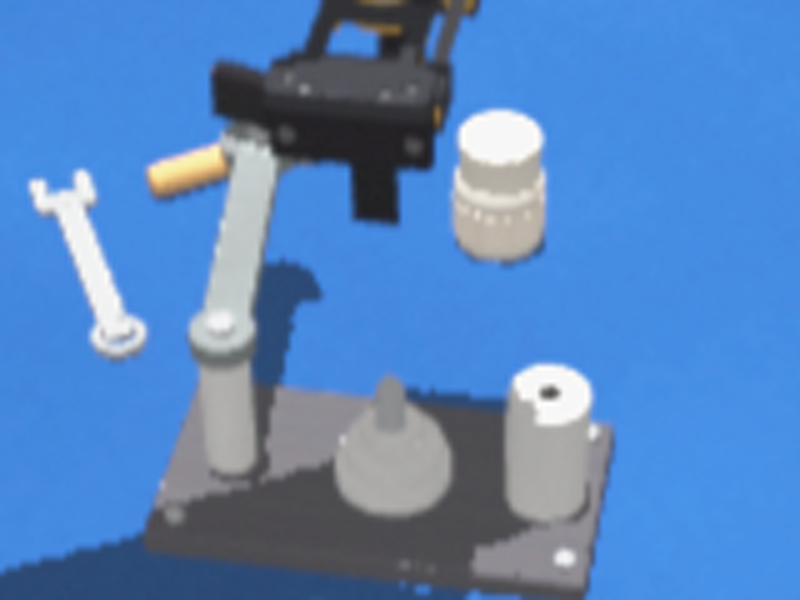

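All three collars are stacked in order, at crop (392,440). Returning to the handle at about (475,271), bar yaw ~148°.

Call:
{"op": "servo_tool", "data": {"series": [[[-0.2,-0.3,-0.03,0,0,-0.45,0.9],[-0.2,-0.3,-0.03,0,0,-0.45,0.9],[-0.2,-0.3,-0.03,0,0,-0.45,0.9],[-0.2,-0.3,-0.03,0,0,-0.45,0.9],[-0.2,-0.3,-0.03,0,0,-0.45,0.9],[-0.2,-0.3,-0.03,0,0,-0.45,0.9],[-0.2,-0.3,-0.03,0,0,-0.45,0.9],[-0.2,-0.3,-0.03,0,0,-0.45,0.9],[-0.2,-0.3,-0.03,0,0,-0.45,0.9],[-0.2,-0.3,-0.03,0,0,-0.45,0.9],[-0.2,-0.3,-0.03,0,0,-0.45,0.9],[-0.2,-0.3,-0.03,0,0,-0.45,0.9]]]}}

```text
time_s: 48.85
tool_pos: [0.4985, 0.1761, 0.2197]
tool_rot: [-179.8, 0.2, 65.2]
force: [-0.1, -0.7, -0.7]
grip_width: 0.0784
grasp_force: 0.0
```

```bash
python3 -c "
from h import *
o=get_obs();print(o['qpos'].round(1)); go(475,271,225,148)
"
```

```text
[ 13.7   6.3 -38.3  99.2   4.   76.1 -50.2]
shift [0.2545, -0.2037, -0.0175] turn [-0.0017, -0.0001, -0.4598] rows 11.6
```

Call:
{"op": "servo_tool", "data": {"series": [[[0.13,-0.1,0,0,0,-0.23,0.9],[0.254,-0.203,0,-0.001,0,-0.46,0.9],[0.254,-0.203,0,-0.001,0,-0.46,0.9],[0.254,-0.203,0,-0.001,0,-0.46,0.9],[0.254,-0.203,0,-0.001,0,-0.46,0.9],[0.254,-0.203,0,-0.001,0,-0.46,0.9],[0.254,-0.203,0,-0.001,0,-0.46,0.9],[0.254,-0.203,0,-0.001,0,-0.46,0.9],[0.254,-0.203,0,-0.001,0,-0.46,0.9],[0.254,-0.203,0,-0.001,0,-0.46,0.9],[0.254,-0.203,0,-0.001,0,-0.46,0.9],[0.254,-0.203,0,-0.001,0,-0.46,0.9]]]}}

```text
time_s: 49.85
tool_pos: [0.4758, 0.2707, 0.2198]
tool_rot: [-179.9, -0.1, 148.1]
force: [-0.5, 0.1, -1.2]
grip_width: 0.0782
grasp_force: 0.0
```

```bash
python3 -c "
from h import *
o=get_obs();print(o['qpos'].round(1)); go(475,271,117,148)
"
```

```text
[ 13.   10.9 -50.6  96.6   8.6  76.7  19. ]
shift [0.0022, -0.0001, 0.3426] turn [-0.0005, -0.0003, 0.0003] rows 2.5
```

Call:
{"op": "servo_tool", "data": {"series": [[[0.002,0,0.1,0,0,0,0.9],[0.002,0,0.2,0,0,0,0.9],[0.002,0,0.28,0,0,0,0.9],[0.002,0,0.33,0,0,0,0.8],[0.002,0,0.341,0,0,0,0.6],[0.002,0,0.341,0,0,0,0.4],[0.002,0,0.341,0,0,0,0.1],[0.002,0,0.341,0,0,0,0.1],[0.002,0,0.341,0,0,0,0.1],[0.002,0,0.341,0,0,0,0.1],[0.002,0,0.341,0,0,0,0.1],[0.002,0,0.341,0,0,0,0.1]]], "grip_force": 25}}

```text
time_s: 50.85
tool_pos: [0.4766, 0.2717, 0.12]
tool_rot: [179.9, 0.1, 147.7]
force: [-0.2, 0.3, -0.4]
grip_width: 0.0262
grasp_force: 0.0
```

Call:
{"op": "servo_tool", "data": {"series": [[[0,0,0,0,0,0,0.1],[0,0,0,0,0,0,0.1],[0,0,0,0,0,0,0.1],[0,0,0,0,0,0,0.1],[0,0,0,0,0,0,0.1],[0,0,0,0,0,0,0.1],[0,0,0,0,0,0,0.1],[0,0,0,0,0,0,0.1]]]}}

```text
time_s: 51.52
tool_pos: [0.4763, 0.2705, 0.1195]
tool_rot: [-179.9, 0.1, 147.7]
force: [-1.9, -5.4, 4.8]
grip_width: 0.014
grasp_force: 25.0
```

```bash
python3 -c "
from h import *
o=get_obs();p=o['tool_pos'][:2]*1000-[447.4,98.7];print(o['qpos'].round(1),o['force'],np.hypot(*p)); a=np.arctan2(p[1],p[0])+np.radians(16.17);print(a); arc(a,a-.9,10)
"
```

```text
[ 10.7  16.3 -49.2 103.7  13.5  66.1  14.7] [-1.92330878 -5.43935407  4.79709055] 174.2185557577802
1.6862589506920969
[-0.049, 0.018, 0.0, 0, 0, np.float64(0.029)]
[-0.1, 0.032, 0.0, 0, 0, np.float64(0.057)]
[-0.152, 0.041, 0.0, 0, 0, np.float64(0.086)]
[-0.204, 0.045, 0.0, 0, 0, np.float64(0.115)]
[-0.256, 0.045, 0.0, 0, 0, np.float64(0.143)]
[-0.309, 0.04, 0.0, 0, 0, np.float64(0.172)]
[-0.36, 0.03, 0.001, 0, 0, np.float64(0.201)]
[-0.411, 0.015, 0.001, 0, 0, np.float64(0.229)]
[-0.46, -0.003, 0.001, 0, 0, np.float64(0.258)]
[-0.507, -0.027, 0.001, 0, 0, np.float64(0.286)]
```

Call:
{"op": "servo_tool", "data": {"series": [[[-0.049,0.018,0,0,0,0.029,0.1],[-0.1,0.032,0,0,0,0.057,0.1],[-0.152,0.041,0,0,0,0.086,0.1],[-0.204,0.045,0,0,0,0.115,0.1],[-0.256,0.045,0,0,0,0.143,0.1],[-0.309,0.04,0,0,0,0.172,0.1],[-0.36,0.03,0,0,0,0.201,0.1],[-0.411,0.015,0,0,0,0.229,0.1],[-0.46,-0.003,0,0,0,0.258,0.1],[-0.507,-0.027,0,0,0,0.286,0.1],[-0.507,-0.027,0,0,0,0.286,0.1]]]}}

```text
time_s: 52.43
tool_pos: [0.6013, 0.1793, 0.1195]
tool_rot: [-179.9, 0.1, 95.7]
force: [-4.8, -4.2, 6.3]
grip_width: 0.0139
grasp_force: 25.0
```

```bash
python3 -c "
from h import *
o=get_obs();p=o['tool_pos'][:2]*1000-[447.4,98.7];print(o['qpos'].round(1),o['force'],np.hypot(*p)); a=np.arctan2(p[1],p[0])+np.radians(16.17);print(a); arc(a,0,10)
"
```

```text
[  8.8  23.4 -35.1  92.7  14.3  68.6 -23.6] [-4.7636257  -4.16157589  6.33425789] 173.72339756189115
0.7649504565200036
[-0.042, 0.015, 0.0, 0, 0, np.float64(0.024)]
[-0.085, 0.027, 0.0, 0, 0, np.float64(0.049)]
[-0.129, 0.035, 0.0, 0, 0, np.float64(0.073)]
[-0.173, 0.04, 0.0, 0, 0, np.float64(0.097)]
[-0.218, 0.042, 0.001, 0, 0, np.float64(0.122)]
[-0.262, 0.04, 0.001, 0, 0, np.float64(0.146)]
[-0.307, 0.035, 0.001, 0, 0, np.float64(0.17)]
[-0.35, 0.027, 0.001, 0, 0, np.float64(0.195)]
[-0.393, 0.015, 0.001, 0, 0, np.float64(0.219)]
[-0.435, 0.0, 0.001, 0, 0, np.float64(0.243)]
```

Call:
{"op": "servo_tool", "data": {"series": [[[-0.042,0.015,0,0,0,0.024,0.1],[-0.085,0.027,0,0,0,0.049,0.1],[-0.129,0.035,0,0,0,0.073,0.1],[-0.173,0.04,0,0,0,0.097,0.1],[-0.218,0.042,0,0,0,0.122,0.1],[-0.262,0.04,0,0,0,0.146,0.1],[-0.307,0.035,0,0,0,0.17,0.1],[-0.35,0.027,0,0,0,0.195,0.1],[-0.393,0.015,0,0,0,0.219,0.1],[-0.415,0.007,0,0,0,0.232,0.1],[-0.435,0,0,0,0,0.243,0.1],[-0.435,0,0,0,0,0.243,0.1]]]}}

```text
time_s: 53.43
tool_pos: [0.6154, 0.0528, 0.1196]
tool_rot: [179.9, -0.1, 52.4]
force: [2.3, -1.1, -0.6]
grip_width: 0.0143
grasp_force: 25.0
```

```bash
python3 -c "
from h import *
o=get_obs();p=o['tool_pos'][:2]*1000-[447.4,98.7];print(o['qpos'].round(1),o['force'],np.hypot(*p),o['wrist_torque']); a=np.arctan2(p[1],p[0])+np.radians(16.17);print(a); go(615.2,50.2,118,50)
"
```

```text
[ 13.5  20.2 -25.5  94.6   9.3  67.1 -51.9] [ 2.29578703 -1.14068356 -0.55539693] 174.1967329646615 [-0.2638751  -0.46228732 -0.0546417 ]
0.015571349521479594
shift [-0.0074, 0.0046, 0.0054] turn [0.0007, -0.0007, 0.0131] rows 0.3
```

Call:
{"op": "servo_tool", "data": {"series": [[[-0.008,0.006,0,0,0,0,0.1],[-0.008,0.006,0,0,0,0,0.1],[-0.008,0.006,0,0,0,0,0.1],[-0.008,0.006,0,0,0,0,0.1]]]}}

```text
time_s: 53.77
tool_pos: [0.615, 0.0513, 0.1196]
tool_rot: [179.9, -0.1, 52.5]
force: [2.3, -0.2, -0.3]
grip_width: 0.014
grasp_force: 25.0
```

Call:
{"op": "servo_tool", "data": {"series": [[[0,0,0,0,0,-0.03,0.1],[0,0,0,0,0,-0.06,0.1],[0,0,0,0,0,-0.09,0.1],[0,0,0,0,0,-0.12,0.1],[0,0,0,0,0,-0.15,0.1],[0,0,0,0,0,-0.18,0.1],[0,0,0,0,0,-0.21,0.1],[0,0,0,0,0,-0.24,0.1],[0,0,0,0,0,-0.27,0.1],[0,0,0,0,0,-0.3,0.1],[0,0,0,0,0,-0.3,0.1]]]}}

```text
time_s: 54.68
tool_pos: [0.6142, 0.0514, 0.1196]
tool_rot: [180.0, -0.0, 106.7]
force: [0.0, 0.2, -0.3]
grip_width: 0.0139
grasp_force: 25.0
```

```bash
python3 -c "
from h import *
o=get_obs();print(o['qpos'].round(1),o['force'],o['wrist_torque']); go(615.2,50.2,118,164)
"
```

```text
[ 20.4  21.7 -34.   94.4  12.9  67.8   0. ] [ 0.01656279  0.16441769 -0.32873977] [-0.02736992  0.09134224  0.10730708]
shift [-0.0049, 0.002, 0.0053] turn [0.0002, -0.0001, -0.3184] rows 8.0
```

Call:
{"op": "servo_tool", "data": {"series": [[[-0.003,0.001,0,0,0,-0.03,0.1],[-0.003,0.001,0,0,0,-0.06,0.1],[-0.003,0.001,0,0,0,-0.09,0.1],[-0.003,0.001,0,0,0,-0.12,0.1],[-0.003,0.001,0,0,0,-0.15,0.1],[-0.003,0.001,0,0,0,-0.18,0.1],[-0.003,0.001,0,0,0,-0.21,0.1],[-0.003,0.001,0,0,0,-0.24,0.1],[-0.003,0.001,0,0,0,-0.27,0.1],[-0.003,0.001,0,0,0,-0.3,0.1],[-0.003,0.001,0,0,0,-0.325,0.1],[-0.003,0.001,0,0,0,-0.34,0.1]]]}}

```text
time_s: 55.68
tool_pos: [0.6131, 0.049, 0.1195]
tool_rot: [-179.8, -0.2, 167.7]
force: [-5.4, -1.9, 5.0]
grip_width: 0.0144
grasp_force: 25.0
```

Call:
{"op": "servo_tool", "data": {"series": [[[0,0,0,0,0,0,0.1],[0,0,0,0,0,0,0.1],[0,0,0,0,0,0,0.1]]]}}

```text
time_s: 55.93
tool_pos: [0.6132, 0.049, 0.1195]
tool_rot: [-179.9, -0.2, 167.4]
force: [-4.9, -1.9, 3.5]
grip_width: 0.014
grasp_force: 25.0
```

```bash
python3 -c "
from h import *
o=get_obs();print(o['qpos'].round(1),o['force'],o['wrist_torque'],o['tool_rot'])
"
```

```text
[ 28.3  24.4 -44.4  94.1  18.   69.2  57.3] [-4.92938579 -1.89706865  3.45504283] [-0.45385596  0.98897875 -0.49411523] [-1.79860364e+02 -1.70330734e-01  1.67438451e+02]
```

The stop is felt (torque −0.49 N m) at yaw 167, so it's tight. Releasing and backing off.

Call:
{"op": "servo_tool", "data": {"series": [[[0.005,-0.001,0,0,0,0.01,0.3],[0.005,-0.001,0,0,0,0.01,0.6],[0.005,-0.001,0,0,0,0.01,0.9],[0.005,-0.001,0,0,0,0.01,0.9],[0.005,-0.001,0,0,0,0.01,0.9],[0.005,-0.001,0,0,0,0.01,0.9],[0.005,-0.001,-0.1,0,0,0.01,0.9],[0.005,-0.001,-0.2,0,0,0.01,0.9],[0.005,-0.001,-0.3,0,0,0.01,0.9],[0.005,-0.001,-0.4,0,0,0.01,0.9],[0.005,-0.001,-0.45,0,0,0.01,0.9]]]}}

```text
time_s: 56.85
tool_pos: [0.6149, 0.0506, 0.2588]
tool_rot: [179.9, 0.4, 165.9]
force: [1.3, -0.0, 0.4]
grip_width: 0.0756
grasp_force: 0.0
```

Call:
{"op": "servo_tool", "data": {"series": [[[0.2,-0.1,0,0,0,0,0.9],[0.4,-0.3,0,0,0,0,0.9],[0.5,-0.5,0,0,0,0,0.9],[0.5,0.5,0,0,0,0,0.9],[0.5,0.5,0,0,0,0,0.9],[0.5,0.6,0,0,0,0,0.9],[0.5,0.6,0,0,0,0,0.9],[0.5,0.6,0,0,0,0,0.9],[0.5,0.6,0,0,0,0,0.9],[0.5,0.6,0,0,0,0,0.9]]]}}

```text
time_s: 57.68
tool_pos: [0.5099, 0.2684, 0.2549]
tool_rot: [179.7, -0.0, 166.3]
force: [-0.4, -0.3, 0.4]
grip_width: 0.0785
grasp_force: 0.0
```

```bash
python3 -c "
from h import *
o=get_obs();print(o['tool_pos'],o['force'])
s=cam('side')['frame'][140:270,230:390]; t=cam('top')['frame'][170:310,170:330]
cv2.imwrite('pics/f1.png',np.hstack([cv2.resize(s,(400,325)),cv2.resize(t,(371,325))])[:,:,::-1])
"
```

```text
[0.50989717 0.26840478 0.25494908] [-0.40515544 -0.29458801  0.36919886]
```

View pics/f1.png

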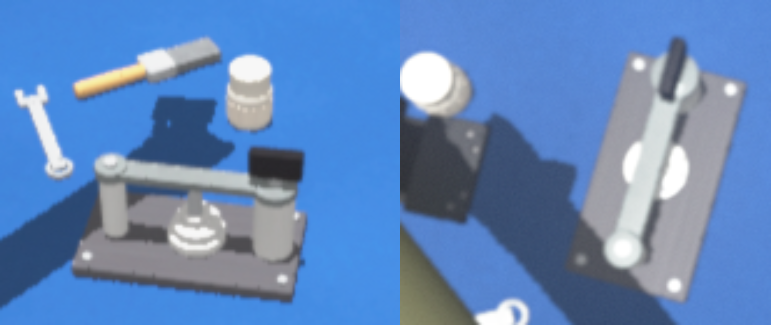

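The arm is closed over the three stacked collars, the T-bar lies along the arm as at the start, and the bystanders haven't moved. Handing in.

```bash
python3 -c "
from h import *
print(env.sign_off())"
```

```text
the job is handed in; nothing more can be done
None
```

The job is handed in: the three collars present (64, 54 and 34 mm) are home on the spindle, widest at the bottom; the keeper arm is closed and the T-handle, which unscrewed clockwise, is tight against its stop. sign_off returned no verdict.

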